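# Unload the control boards of a robot mower

## Robot

A 6-joint arm with a two-finger parallel gripper is mounted at the origin on the work surface. World frame = base frame: x ahead of the robot, y to its left, z up, the work surface at z = 0. Lengths are in m, angles in rad, forces in N, time in s.
With the tool pointing down it reaches from about 0.425 to 0.95 m from the base axis. Payload 3.5 kg.
Tool frame: the origin (TCP) lies at the centre of the arm's flange, where the gripper is bolted on; the fingertips stand 173 mm ahead of it and the grasp point (between the pads) lies 155 mm ahead of it (tip_reach is the distance from the TCP to the fingertips, in m); z points along the fingers, y is the direction in which the jaws open and shut (so a half turn about z gives the same grasp; the last joint's range is limited). The gripper opens to 85 mm and grips with 20 to 120 N. Pads are 22 mm wide; open, the fingers measure 114 mm over their backs; the gripper's body (76 mm by 85 mm) begins 54 mm behind the grasp point. The pads swing forward as they close: fully open they stand 13 mm farther back than shut.
Start: joints at [0.955, 0.286, 1.577, -0, 1.279, -0.15], TCP at [0.303, 0.603, 0.405] pointing down, gripper open.
Joint ranges: [-2.77, 2.77], [-0.9, 2.22], [0.21, 2.48], [-1.53, 4.67], [0.24, 2.81], [-2.84, 2.84]. Speed limits (rad/s): [2.79, 2.79, 3.14, 3.14, 3.14, 3.14].

## Interface

Orientations are given as a unit quaternion [x, y, z, w].
In Python, from station import get_obs, capture, camera_info, close_job, tip_reach gives the robot as it stands. The module is installed in compiled form; this text tells all that it offers.
- The arm moves only by the tool move_arm, never from a script. Its argument "moves" is a list of rows, each a list of 2 entries, a list of its own where there are three numbers: the shift along the tool's x, y, z in m, then the turn about the tool's z in degrees. A call has 1 to 5 rows; each row is the pose to reach, as a shift and turn from the pose commanded when the call began, along the tool's axes at that moment; what a row does not reach only later rows make up. A row lasts 1/10 s, in which the tool goes at most 50 mm and 8.59 degrees, less where a joint would pass 70% of its speed; a pose out of reach is approached as far as the arm can. A call with a gripper value outside its range is refused whole. "gripper" is the finger opening in m, from 0 to 0.0854, set as the call begins (left out, the last holds). The fingers move at their own pace and stop on an object; "force" is the grip in N (left out, the last holds). Time passes only in rows, so rows that repeat a pose let the fingers close. It gives the time, the measured TCP pose, the force and the opening at its end, in the units of the state.
- get_obs(): the state, without advancing time (a new reading comes with each control period).
- capture(name): name is "scene" or "top"; returns the picture (400x640x3 uint8, blue, green, red); there is no depth.
- camera_info(name): a dict with "vertical_fov" (degrees; the focal length in pixels is half the picture's height over the tangent of half this angle, whatever the lens; pixels are square), "cx", "cy" (the principal point, pixels), "R" (3x3) and "t" (3): a world point X has camera coordinates R X + t. Camera axes: x right, y down, z forward; pixel columns grow to the right and rows downward; lengths in m; the calibration is good to about 2 mm. A picture is of the moment at which its call begins. camera_info takes no time and is no camera call.
- close_job(): hands the job in, once; it reports no verdict.
The state is a dict: "t": time; "joints": joint angles; "joint_vel": joint speeds; "tau": joint torques, N m; "tool_pos": TCP position; "eef_rot": TCP orientation; "contact_force": force on the tool from outside, world axes, zero at the start; "moment": the same for the moment, N m; "width": opening from 0.0 (shut) to 1.0 (fully open).
Only numpy, scipy, OpenCV 4.12 (cv2) and the standard library are available. Lean on these libraries where they do the work, as an engineer would, in place of code of your own. Each camera call takes 0.05 s, during which the arm holds its last target. There are 200 camera calls.

## Task

Empty the mower's control box for service: with the blue T-handle key from the wooden tool block, turn the lock sunk in the retaining bar's yellow housing a quarter turn anticlockwise, open, and put the key back upright in its hole in the block, and pull the red spring plunger knob up and twist it anticlockwise into its rest notch so that it stays up by itself. Only when the lock is open and the plunger is parked, swing the bar aside, clear of the boards. Then draw every circuit board up out of the box and stand each in a slot of the black and grey rack, lowered right down and not dropped; leave lock, plunger and bar open, and do not disturb the wheel, the spray can or the red tray.

Things in the scene. Friction and masses are not known exactly. Their poses are not given: they have to be found in the camera images.
- box: Fixed control box: aluminium base 345 x 150 x 12 mm, black ribbed walls and grey board guides (tops at 72 mm). Origin: on the bench under its middle; x along the closed bar towards its pivot, z up. At y = 0: board slots at x = 80, 32, -16 mm, plunger -134, lock -72, bar pivot 128. Seated boards' lower edges are at 14 mm, tops at 99 mm
- bar (a joint): Swing of the retaining bar above the boards, rad: 0 closed, anticlockwise from above (free end to the box's -y), stop 1.35; clears the boards from 1.05, stays where left, about 1 N moves it. Underside 101 mm, top 111 mm high, 26 mm wide; 48 mm wide end plate 172 to 288 mm from the pivot. Plunger pin and lock cam hold it shut. Can be pushed at the side of the yellow lock housing
- bar_pivot (a point): Point on the bar's vertical pivot axis at the bar's top, 111 mm above the bench; fixed, axes as the box's
- lock (a joint): Turn of the quarter-turn lock relative to the bar, rad: 0 locked (starts within 0.1), anticlockwise from above to the open stop at 1.5; the bar is free of it from about 1.15. Needs about 0.05 N m, stays where left. The key has about 0.15 rad of play in it
- lock_socket (a point): Mouth of the brass socket on the lock's axis, 138 mm high, 200 mm from the pivot: square funnel 27 mm wide narrows over 10 mm to a 15.6 mm square hole, floor 24 mm below this point. Turns with the spindle; sides along its x and y. Sunk in a yellow housing on the bar (45 mm square, top level with the mouth), so that only the key can turn it
- plunger (a joint): Lift of the spring plunger (pin and red knob), m: 0 down, stop 0.016. Spring 7 N at 0, 12 N at 0.014. To twist, lift it over 0.0135 (a cross pin passes a ledge of the collar); let down in the rest notch it stays at 0.010. Over 0.007 the pin is out of its hole and the bar is free of it
- plunger_knob (a joint): Turn of the knob relative to the bar, rad: about 0 while down, then anticlockwise from above; the ledge reaches to 0.95, the rest notch from 1.0 to the stop at 1.32. Turns easily once lifted. It turns relative to the bar: swing the bar by the knob only if the hand turns with the bar
- knob_grip (a point): Grip point on the axis of the red fluted knob (34 mm across, 22 mm high, white line on top along this point's x), 5 mm below its top; 154 mm above the bench while down. Rises and turns with the knob. 262 mm from the bar's pivot. A 33 mm wide collar below it
- key: Blue and steel T-handle key, upright in the tool block. Origin: its lower tip, z up the shank. Shank 14 mm square, sides along x and y, last 6 mm stepped down to 11.5 and 8.5 mm; crossbar along x 86 mm long, 15 mm wide and high, its middle 85.5 mm above the tip. 0.12 kg
- block_hole (a point): Floor of the key's hole in the fixed wooden tool block (56 x 120 mm, 55 mm high), 10 mm above the bench. Square hole 17 mm wide, sides along this point's x and y; a steel funnel, 29 mm wide, rises to 65 mm. At y = +67 mm stand two stubby drivers, 79 mm high. The key belongs here
- rack: Loose black board rack with grey teeth, 180 (x) x 150 (y) x 92 mm, 0.9 kg; may be knocked aside. Origin: under its middle. Three slots 48 mm apart along x hold boards facing along x. Teeth 40 to 59 mm off the middle in y, with 45 degree roofs (72 to 92 mm high), lead into 8 mm wide slots; the middle 80 mm is open. Floor at 10 mm
- rack_slot0 (a point): Rack floor at the middle of slot 0 (rack x = -48 mm), 10 mm above the rack's underside; a board standing right down in the slot has its origin here. Any board may go in any slot
- rack_slot1 (a point): Rack floor at the middle of slot 1 (rack x = 0 mm), 10 mm above the rack's underside; a board standing right down in the slot has its origin here. Any board may go in any slot
- rack_slot2 (a point): Rack floor at the middle of slot 2 (rack x = 48 mm), 10 mm above the rack's underside; a board standing right down in the slot has its origin here. Any board may go in any slot
- board0: Green circuit board with a white mark, standing on edge in the box if present (two or three of the three are). 104 mm wide (y), 4 mm thick (x), 85 mm high; the top 12 mm is an aluminium rail 10 mm thick to grasp it by. Origin: middle of the lower edge, z up. 0.12 kg. Its slot in the box is 7 mm wide and 58 mm deep
- board1: Green circuit board with a yellow mark, standing on edge in the box if present (two or three of the three are). 104 mm wide (y), 4 mm thick (x), 85 mm high; the top 12 mm is an aluminium rail 10 mm thick to grasp it by. Origin: middle of the lower edge, z up. 0.12 kg. Its slot in the box is 7 mm wide and 58 mm deep
- board2: Green circuit board with a blue mark, standing on edge in the box if present (two or three of the three are). 104 mm wide (y), 4 mm thick (x), 85 mm high; the top 12 mm is an aluminium rail 10 mm thick to grasp it by. Origin: middle of the lower edge, z up. 0.12 kg. Its slot in the box is 7 mm wide and 58 mm deep
- wheel: Bystander: small black mower wheel lying flat, 112 mm across the tyre, 48 mm high, origin under its middle
- can: Bystander: blue spray can, 60 mm across, 160 mm high, origin under its middle
- tray: Bystander: red open tray 90 x 140 x 35 mm, origin under its middle
Things that resemble listed ones, but are neither listed nor needed, are in the scene too. Of the things shaped like the key, the blue one is meant. Leave any pink look-alike of the board0 alone.

How it is judged:
By the outcome, as a careful person would: the job done as asked, in the order asked, and still so for the second after the job is handed in, with the robot touching nothing.
Of board0, board1, board2 only 2 to 3 are there at a start; the rules pass over those that are not, and their reading is None.
At some moment in a run one of rack may be knocked a few centimetres aside while the robot is not near it.
It also fails if it takes over 200 s, if anything falls off the work surface, if the arm or the gripper's body presses on something with over 40 N, if the wrist force passes 120 N, or if a joint passes its speed limit or range.

## Working session

There is one attempt and no reset: what is moved stays moved. The work goes in short steps, Python scripts to look and compute and a tool call to move; the robot and the scene stay as the last step left them, time stands still between calls to the robot, and variables do not carry over. Pictures are saved under pics/ and viewed, about 12 in all and at most 16, crops included, and the job is handed in when it is done.

Besides the shell and the picture viewer there is one more tool, called in YAML: its name, and indented under it one key for each argument. move_arm: Moves the arm, as the interface text tells. Its arguments: {"type":"object","properties":{"moves":{"type":"array","items":{"type":"array"}},"gripper":{"type":"number"},"force":{"type":"number"}},"required":["moves"]}

```bash
mkdir -p pics; python3 - <<'E'
from station import *
import cv2,numpy as np
for n in("scene","top"):
    im=capture(n);cv2.imwrite(f"pics/{n}0.png",im)
    c=camera_info(n);print(n,c)
o=get_obs();print(o['tool_pos'],o['eef_rot'],o['t'],tip_reach if not callable(tip_reach) else tip_reach())
E
```

```text
scene {'vertical_fov': 44.248722169505605, 'cx': 320.54925158649297, 'cy': 202.04899301329326, 'R': array([[ 0.7656044 ,  0.64322459, -0.01058403],
       [ 0.4963239 , -0.60106173, -0.62640832],
       [-0.40928289,  0.47432786, -0.77942324]]), 't': array([-0.43316022, -0.21513389,  1.73735245])}
top {'vertical_fov': 55.43253904872573, 'cx': 329.09114740086983, 'cy': 198.28071608034418, 'R': array([[-9.69041281e-03, -9.99951874e-01, -1.53177626e-03],
       [-9.89775978e-01,  9.80977088e-03, -1.42292946e-01],
       [ 1.42301124e-01,  1.37237963e-04, -9.89823404e-01]]), 't': array([-1.26854496e-04,  5.68687990e-01,  1.15278070e+00])}
[0.30298311 0.60291722 0.40345902] [ 2.30789633e-01  9.73003079e-01 -9.93146016e-04 -4.08773229e-04] 0.1 0.1734
```

View pics/scene0.png

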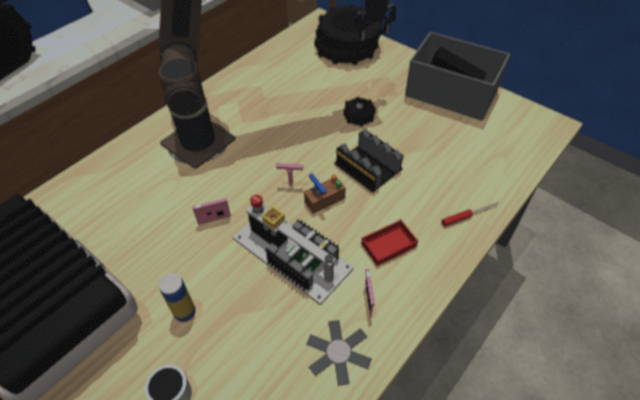

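View pics/top0.png

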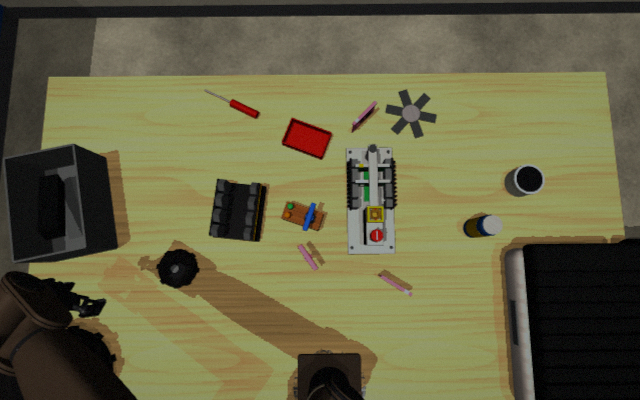

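The blue T-key stands in the block at top (310,215), scene (318,184). The pink T at top (308,257) and the pink boards at top (395,285) and (365,115) are look-alikes. The box is at top (371,200), with knob (377,235), lock (376,214) and pivot (373,150). The rack is at (238,210).

```bash
cat > h.py <<'E'
from station import *
import cv2,numpy as np
CI={n:camera_info(n) for n in("scene","top")}
def F(n): return 200/np.tan(np.radians(CI[n]['vertical_fov']/2))
def proj(n,X):
    c=CI[n];p=c['R']@np.array(X,float)+c['t'];return np.array([c['cx']+F(n)*p[0]/p[2],c['cy']+F(n)*p[1]/p[2]])
def ray(n,uv):
    c=CI[n];d=c['R'].T@np.array([(uv[0]-c['cx'])/F(n),(uv[1]-c['cy'])/F(n),1.]);return -c['R'].T@c['t'],d
def onz(n,uv,z):
    o,d=ray(n,uv);return o+d*(z-o[2])/d[2]
def tri(a,b):
    o1,d1=ray("scene",a);o2,d2=ray("top",b)
    s=np.linalg.lstsq(np.c_[d1,-d2],o2-o1,rcond=None)[0]
    p,q=o1+d1*s[0],o2+d2*s[1];return (p+q)/2,np.linalg.norm(p-q)
def crop(im,x,y,w,h,k): return cv2.resize(im[y:y+h,x:x+w],None,fx=k,fy=k,interpolation=cv2.INTER_CUBIC)
E
python3 - <<'E'
from h import *
s=cv2.imread('pics/scene0.png');t=cv2.imread('pics/top0.png')
a=crop(t,200,140,210,130,3.8);b=crop(s,225,130,185,180,3.2)
cv2.imwrite('pics/c1.png',cv2.convertScaleAbs(a,alpha=1.6));cv2.imwrite('pics/c2.png',cv2.convertScaleAbs(b,alpha=1.6))
E
```

```text
(no output)
```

View pics/c1.png

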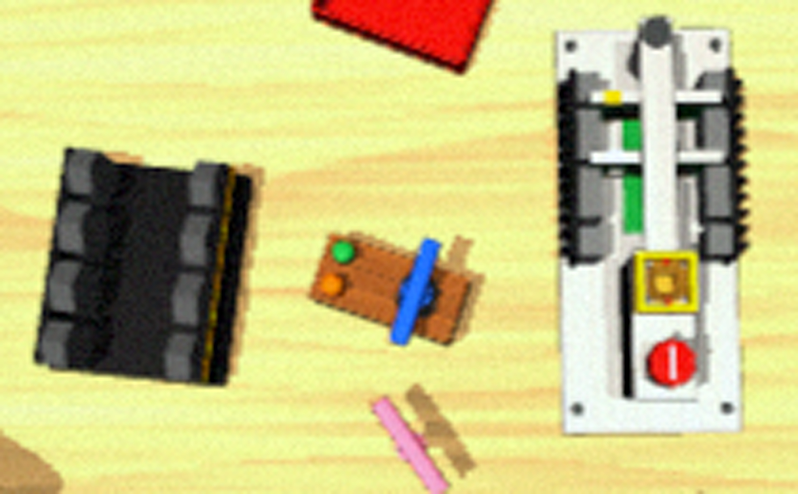

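View pics/c2.png

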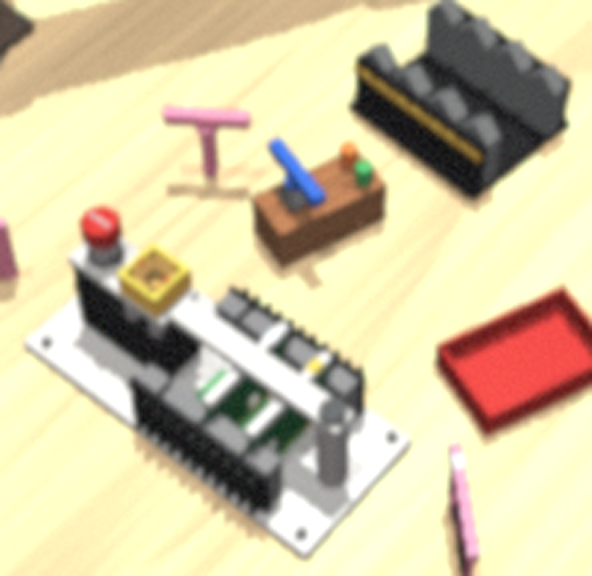

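```bash
cat > seg.py <<'E'
from h import *
def mask(n,im,name):
    hsv=cv2.cvtColor(im,cv2.COLOR_BGR2HSV);H,S,V=cv2.split(hsv)
    return {'blue':(H>100)&(H<125)&(S>140)&(V>60),'yellow':(H>20)&(H<32)&(S>170)&(V>90),'red':((H<6)|(H>174))&(S>150)&(V>70)}[name].astype(np.uint8)
def comps(m,box,amin=15):
    x0,y0,x1,y1=box;k=np.zeros_like(m);k[y0:y1,x0:x1]=m[y0:y1,x0:x1]
    cs,_=cv2.findContours(k,cv2.RETR_EXTERNAL,cv2.CHAIN_APPROX_NONE)
    return [cv2.minAreaRect(c) for c in cs if cv2.contourArea(c)>amin],cs
E
python3 - <<'E'
from seg import *
B={'top':dict(blue=(290,190,330,240),yellow=(355,200,395,225),red=(360,222,395,250)),'scene':dict(blue=(300,165,340,200),yellow=(255,200,295,235),red=(245,190,270,210))}
for n in B:
    im=cv2.imread(f'pics/{n}0.png')
    for c in B[n]:
        print(n,c,[tuple(np.round(np.r_[r[0],r[1],r[2]],1)) for r in comps(mask(n,im,c),B[n][c])[0]])
def p(t): return np.array(t)/3.8+[200,140]-.37
for nm,q,z in [('plate',[(557,32),(730,30),(742,430),(565,432)],.012),('holes',[(571,46),(716,45),(726,408),(578,408)],.012),('rackroof',[(78,163),(68,358-20),(205,175),(182,365)],.09),('pivot',[(656,30)],.111),('drivers',[(344,252),(332,286)],.079),('blocktop',[(330,235),(478,280),(450,345),(310,298)],.055)]:
    P=[onz('top',p(a),z) for a in q];print(nm,np.round(P,4)[:,:2].tolist())
E
```

```text
top blue [(np.float64(309.2), np.float64(216.6), np.float64(8.0), np.float64(27.7), np.float64(26.6))]
top yellow [(np.float64(375.0), np.float64(213.5), np.float64(15.0), np.float64(16.0), np.float64(90.0))]
top red [(np.float64(376.0), np.float64(235.0), np.float64(11.3), np.float64(11.3), np.float64(45.0))]
scene blue [(np.float64(316.0), np.float64(184.4), np.float64(22.0), np.float64(6.2), np.float64(49.8))]
scene yellow []
scene red [(np.float64(256.5), np.float64(200.5), np.float64(9.9), np.float64(10.3), np.float64(59.0))]
plate [[0.7383, -0.0633], [0.7386, -0.2123], [0.3975, -0.211], [0.3973, -0.0645]]
holes [[0.7258, -0.0752], [0.7254, -0.1999], [0.4157, -0.1983], [0.4169, -0.0756]]
rackroof [[0.613, 0.3232], [0.4739, 0.3267], [0.6023, 0.2219], [0.452, 0.2371]]
pivot [[0.7114, -0.1369]]
drivers [[0.5409, 0.1123], [0.5138, 0.1217]]
blocktop [[0.5579, 0.1262], [0.5199, 0.0061], [0.4676, 0.029], [0.5066, 0.1421]]
```

```bash
python3 - <<'E'
from h import *
t=cv2.imread('pics/top0.png');s=cv2.imread('pics/scene0.png')
print('lock',onz('top',(375,213.5),.138),'knob',onz('top',(376,235),.157),'knobscene',onz('scene',(256.5,200.5),.150))
r=((309.2,216.6),(8.0,27.7),26.6)
bp=cv2.boxPoints(r);print(bp)
P=np.array([onz('top',q,.1) for q in bp]);print(P[:,:2],P.mean(0))
print('key scene',onz('scene',(316,184.4),.0955))
# block: scan blue principal axis
from seg import *
m=mask('top',t,'blue');ys,xs=np.nonzero(m[190:240,290:330]);W=np.array([onz('top',(x+290,y+190),.1)[:2] for x,y in zip(xs,ys)])
c=W.mean(0);u=np.linalg.svd(W-c)[2][0];print('pca',c,u,np.degrees(np.arctan2(u[1],u[0])),np.ptp((W-c)@u))
a=crop(t,200,165,75,90,8);k=crop(t,275,190,60,90,8)
cv2.imwrite('pics/c3.png',cv2.convertScaleAbs(np.hstack([a[:,:420],k])[:600,:800],alpha=2.0))
for nm,X in [('lock',(.496,-.138,.138)),('knob',(.434,-.138,.159)),('pivot',(.696,-.138,.111)),('s80',(.648,-.138,.099)),('s32',(.6,-.138,.099)),('s-16',(.552,-.138,.099))]: print(nm,proj('top',X),proj('scene',X))
E
```

```text
lock [ 0.50939655 -0.13656904  0.138     ] knob [ 0.44725093 -0.13544851  0.157     ] knobscene [ 0.44902383 -0.13628175  0.15      ]
[[299.4219  227.19301]
 [311.82486 202.42494]
 [318.97812 206.007  ]
 [306.57516 230.77507]]
[[0.4749554  0.08251999]
 [0.54819085 0.04574484]
 [0.53725275 0.02454085]
 [0.4642178  0.06146068]] [0.5061542  0.05356659 0.1       ]
key scene [0.50739402 0.04979901 0.0955    ]
pca [0.50635447 0.05481709] [-0.94687622  0.32159823] 161.24039336163608 0.083313949967645
lock [375.62724738 218.16653439] [268.6402603  212.00283479]
knob [377.13542765 239.74572002] [251.8612385  196.16808592]
pivot [372.74602454 152.49483041] [324.24135306 256.41426316]
s80 [372.71439592 169.0312912 ] [310.61015381 249.19478464]
s32 [373.13103987 184.71878015] [297.35521578 239.82158283]
s-16 [373.552706   200.59536435] [284.48075609 230.71743549]
```

View pics/c3.png

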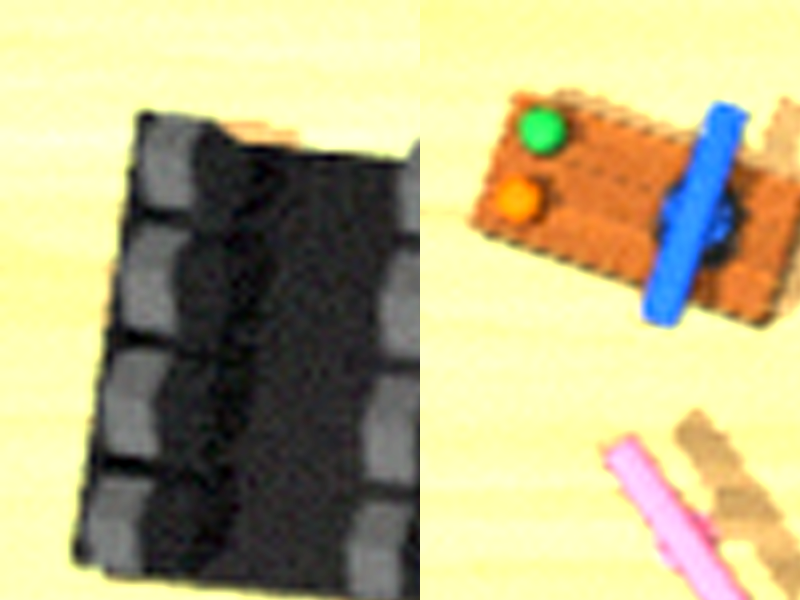

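```bash
python3 - <<'E'
from h import *
f=lambda q:np.array(q)/3.2+[225,130]-.34
for q in [(27,345),(305,555),(408,443)]: print(onz('scene',f(q),.012))
pt=lambda t: np.array(t)/3.8+[200,140]-.37
print('tri corner TR?',tri(f((408,443)),pt((557,32))),tri(f((305,555)),pt((730,30))),tri(f((27,345)),pt((742,430))))
print('pivotcap',tri(f((333,410)),pt((656,28))))
print('lock',tri(f((155,278)),pt((666,281))),'yellow mark',tri(f((318,365)),pt((613,98))))
print('knob',tri(f((102,217)),pt((673,362))))
print('drivers g/o',tri(f((364,172)),pt((343,251))),tri(f((349,152)),pt((331,285))))
print('key ends',tri(f((275,147)),pt((402,338))),tri(f((317,195)),pt((432,245))))
E
```

```text
[ 0.40432724 -0.21171766  0.012     ]
[ 0.74120964 -0.21102897  0.012     ]
[ 0.74105512 -0.0693936   0.012     ]
tri corner TR? (array([ 0.7394056 , -0.06465406,  0.00475104]), np.float64(0.002679626636368811)) (array([ 0.73987849, -0.21156954,  0.01068223]), np.float64(0.002736581444388143)) (array([ 0.39882897, -0.2105836 ,  0.00549642]), np.float64(0.003969300824210617))
pivotcap (array([ 0.71078255, -0.13657312,  0.11760689]), np.float64(0.0010039840014758104))
lock (array([ 0.51043077, -0.13710385,  0.12838705]), np.float64(0.0008285529722936304)) yellow mark (array([ 0.66178363, -0.10138913,  0.09586029]), np.float64(0.00456216042940254))
knob (array([ 0.44832066, -0.13571943,  0.16206246]), np.float64(0.003089786980285953))
drivers g/o (array([0.54289009, 0.11406616, 0.06895948]), np.float64(0.0001960902328092903)) (array([0.51578729, 0.12378656, 0.06993995]), np.float64(0.0007597183548078781))
key ends (array([0.47143334, 0.06562794, 0.09576714]), np.float64(0.0013531108125298785)) (array([0.54345199, 0.04180019, 0.10095086]), np.float64(0.0013541378661460599))
```

```bash
cat > go.py <<'E'
import sys
from h import *
from scipy.spatial.transform import Rotation as Ro
def go(*targets):
    o=get_obs();R=Ro.from_quat(o['eef_rot']).as_matrix();p=np.array(o['tool_pos'])
    yaw=np.degrees(np.arctan2(R[1,1],R[0,1]))
    print('t',round(o['t'],2),'pos',np.round(p,4),'yaw_y',round(yaw,2),'F',np.round(o['contact_force'],1),'M',np.round(o['moment'],2),'w',round(o['width']*85.4,1),'tilt',np.round(R[:,2],4))
    for x,y,zt,yw in targets:   # TCP target (zt = TCP height), yaw of tool y
        d=R.T@(np.array([x,y,zt])-p);print('->',np.round(d,4),'turn',round(-(yw-yaw),2))
if __name__=='__main__':
    a=list(map(float,sys.argv[1:]));go(*[a[i:i+4] for i in range(0,len(a),4)])
E
python3 go.py .507 .0535 .40 71.5
```

```text
t 0.1 pos [0.303  0.6029 0.4035] yaw_y 63.31 F [-0.3 -0.3 -0.7] M [-0.02 -0.01  0.02] w 85.4 tilt [-0.0013 -0.0017 -1.    ]
-> [-0.429  -0.3993  0.0042] turn -8.19
```

move_arm:
  moves:
    - [[-0.215, -0.2, 0.004], -4]
    - [[-0.215, -0.2, 0.004], -8.2]
    - [[-0.215, -0.2, 0.004], -8.2]
    - [[-0.215, -0.2, 0.004], -8.2]
    - [[-0.215, -0.2, 0.004], -8.2]
  gripper: 0.06

```text
t: 0.6
tool_pos: [0.3903, 0.3669, 0.4007]
eef_rot: [0.16, 0.987, -0.0, -0.0]
contact_force: [0.2, -0.4, -0.4]
width: 0.701
```

```bash
python3 go.py .507 .0535 .35 71.5
```

```text
t 0.6 pos [0.3903 0.3669 0.4007] yaw_y 71.54 F [ 0.2 -0.4 -0.4] M [ 0.02 -0.04  0.03] w 59.8 tilt [-5.e-04 -5.e-04 -1.e+00]
-> [-0.21   -0.2603  0.0508] turn 0.04
```

move_arm:
  moves:
    - [[-0.21, -0.26, 0.05], 0]
    - [[-0.21, -0.26, 0.05], 0]
    - [[-0.21, -0.26, 0.05], 0]
    - [[-0.21, -0.26, 0.05], 0]
    - [[-0.21, -0.26, 0.05], 0]

```text
t: 1.1
tool_pos: [0.4765, 0.1352, 0.3638]
eef_rot: [0.161, 0.987, 0.0, -0.0]
contact_force: [0.5, -0.0, 0.5]
width: 0.707
```

move_arm:
  moves:
    - [[-0.03, -0.036, 0.007], 0]
    - [[-0.049, -0.06, 0.012], 0]
    - [[-0.049, -0.06, 0.012], 0]
    - [[-0.049, -0.06, 0.012], 0]
    - [[-0.049, -0.06, 0.012], 0]

```text
t: 1.6
tool_pos: [0.5037, 0.0654, 0.3522]
eef_rot: [0.16, 0.987, 0.0, -0.0]
contact_force: [0.4, -0.1, -0.5]
width: 0.701
```

```bash
python3 go.py .507 .0535 .25 71.5; python3 - <<'E'
from h import *
a=crop(capture('top'),270,160,120,100,5);b=crop(capture('scene'),255,110,120,100,5)
cv2.imwrite('pics/c4.png',cv2.resize(cv2.convertScaleAbs(np.hstack([a,b]),alpha=1.6),(800,333)))
E
```

```text
t 1.6 pos [0.5037 0.0654 0.3522] yaw_y 71.56 F [ 0.4 -0.1 -0.5] M [ 0.01  0.05 -0.02] w 59.9 tilt [-4.e-04  3.e-04 -1.e+00]
-> [-0.007  -0.0103  0.1022] turn 0.06
```

View pics/c4.png

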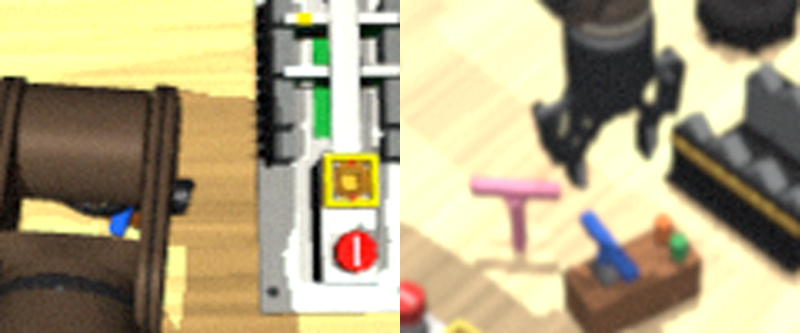

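The gripper hangs over the block, with the key's crossbar at scene about (346,183). I'll lower it, then check before closing.

move_arm:
  moves:
    - [[-0.007, -0.0105, 0.0], 0]
    - [[-0.007, -0.0105, 0.04], 0]
    - [[-0.007, -0.0105, 0.075], 0]
    - [[-0.007, -0.0105, 0.1], 0]
    - [[-0.007, -0.0105, 0.1], 0]

```text
t: 2.2
tool_pos: [0.5055, 0.0526, 0.2485]
eef_rot: [0.16, 0.987, -0.0, -0.004]
contact_force: [-1.3, 0.8, 0.1]
width: 0.701
```

move_arm:
  moves:
    - [[0, 0, 0.0], 0]
    - [[0, 0, 0], 0]
    - [[0, 0, 0], 0]
    - [[0, 0, 0], 0]
    - [[0, 0, 0], 0]
  gripper: 0.0
  force: 60

```text
t: 2.7
tool_pos: [0.5083, 0.0525, 0.2545]
eef_rot: [0.161, 0.987, 0.0, 0.002]
contact_force: [-0.6, 1.3, 6.9]
width: 0.164
```

move_arm:
  moves:
    - [[0, 0, 0.0], 0]
    - [[0, 0, 0], 0]
    - [[0, 0, 0], 0]
    - [[0, 0, 0], 0]
    - [[0, 0, 0], 0]

```text
t: 3.2
tool_pos: [0.5083, 0.0525, 0.2545]
eef_rot: [0.161, 0.987, 0.0, 0.002]
contact_force: [-1.0, 1.3, 5.7]
width: 0.158
```

```bash
python3 go.py .507 .0535 .40 71.5; python3 - <<'E'
from h import *
a=crop(capture('scene'),265,110,100,100,6)
cv2.imwrite('pics/c5.png',cv2.convertScaleAbs(a,alpha=1.6))
E
```

```text
t 3.2 pos [0.5083 0.0525 0.2545] yaw_y 71.51 F [-1.   1.3  5.7] M [ 0.02  0.08 -0.08] w 13.5 tilt [ 3.9e-03 -2.0e-04 -1.0e+00]
-> [ 0.001   0.0007 -0.1455] turn 0.01
```

View pics/c5.png

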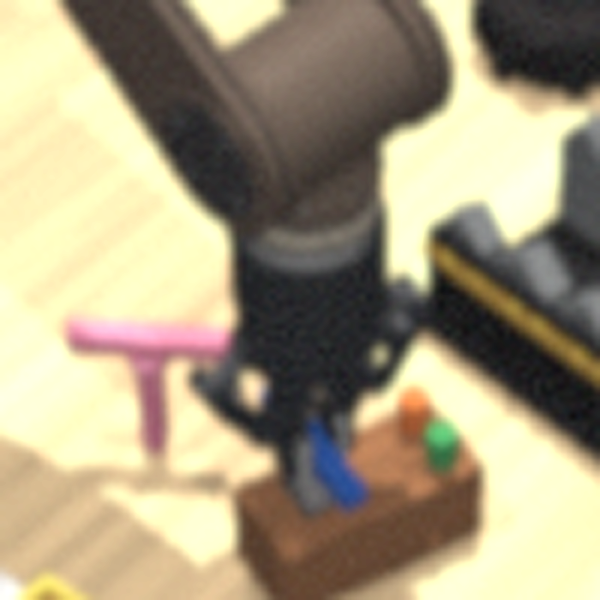

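The key is held (width 13.5 mm). I'll lift it and check that it came out.

move_arm:
  moves:
    - [[0, 0, -0.02], 0]
    - [[0, 0, -0.05], 0]
    - [[0, 0, -0.09], 0]
    - [[0, 0, -0.135], 0]
    - [[0, 0, -0.18], 0]

```text
t: 3.75
tool_pos: [0.5067, 0.0525, 0.4334]
eef_rot: [0.161, 0.987, -0.0, -0.001]
contact_force: [0.8, 1.2, -0.9]
width: 0.162
```

move_arm:
  moves:
    - [[0, 0, 0.0], 8]
    - [[0, 0, 0], 16]
    - [[0, 0, 0], 24]
    - [[0, 0, 0], 32]
    - [[0, 0, 0], 40]

```text
t: 4.25
tool_pos: [0.5069, 0.0525, 0.4319]
eef_rot: [0.491, 0.871, -0.0, -0.0]
contact_force: [-0.5, 0.3, -0.6]
width: 0.16
```

move_arm:
  moves:
    - [[0, 0, 0.0], 8]
    - [[0, 0, 0], 16]
    - [[0, 0, 0], 24]
    - [[0, 0, 0], 31.5]
    - [[0, 0, 0], 31.5]

```text
t: 4.75
tool_pos: [0.507, 0.0525, 0.4319]
eef_rot: [0.707, 0.707, -0.0, -0.0]
contact_force: [0.2, -0.0, -1.2]
width: 0.161
```

```bash
python3 go.py .510 -.137 .43 0; python3 - <<'E'
from h import *
a=crop(capture('scene'),245,80,120,150,4);b=crop(capture('top'),290,150,110,120,5)
cv2.imwrite('pics/c6.png',cv2.convertScaleAbs(np.hstack([a[:600,:400],cv2.resize(b,(400,436)) if 0 else b[:600,:400]]),alpha=1.6))
E
```

```text
t 4.75 pos [0.507  0.0525 0.4319] yaw_y 0.03 F [ 0.2 -0.  -1.2] M [ 0.08 -0.05  0.04] w 13.7 tilt [-1.e-03 -1.e-04 -1.e+00]
-> [-0.1895  0.0029  0.0019] turn 0.03
```

View pics/c6.png

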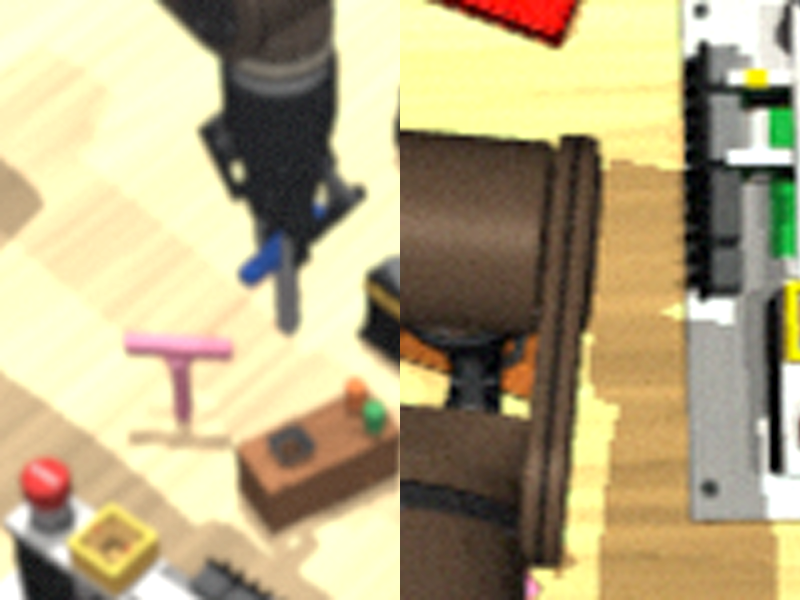

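The blue key is out of the block and hanging upright in the jaws, its tip at scene (317,161), and its hole is visible at (317,191). Next I'll go over the lock.

move_arm:
  moves:
    - [[-0.03, 0.003, 0], 0]
    - [[-0.075, 0.003, 0], 0]
    - [[-0.12, 0.003, 0], 0]
    - [[-0.16, 0.003, 0], 0]
    - [[-0.1895, 0.003, 0], 0]

```text
t: 5.35
tool_pos: [0.51, -0.1392, 0.4323]
eef_rot: [0.707, 0.708, -0.0, 0.0]
contact_force: [1.0, 1.1, -1.3]
width: 0.166
```

move_arm:
  moves:
    - [[0, 0, 0.01], 0]
    - [[0, 0, 0.02], 0]
    - [[0, 0, 0.035], 0]
    - [[0, 0, 0.035], 0]
    - [[0, 0, 0.035], 0]

```text
t: 5.85
tool_pos: [0.5102, -0.136, 0.3963]
eef_rot: [0.706, 0.708, -0.0, -0.001]
contact_force: [0.9, -0.6, -0.4]
width: 0.163
```

```bash
python3 go.py .510 -.137 .3585 0; python3 - <<'E'
from h import *
a=crop(capture('scene'),225,120,100,110,5);b=crop(capture('top'),330,180,70,70,6)
c=np.zeros((550,800,3),np.uint8);c[:550,:500]=a[:550,:500];c[:420,500:800]=b[:420,100:400]
cv2.imwrite('pics/c7.png',cv2.convertScaleAbs(c,alpha=1.6))
for z in (.1515,.138):print(proj('scene',(.51,-.137,z)))
E
```

```text
t 5.85 pos [ 0.5102 -0.136   0.3963] yaw_y 0.12 F [ 0.9 -0.6 -0.4] M [-0.04  0.01  0.03] w 13.9 tilt [-0.0019  0.001  -1.    ]
-> [-0.0011 -0.0002  0.0378] turn 0.12
[272.13322692 211.34847787]
[272.56073606 214.34407165]
```

View pics/c7.png

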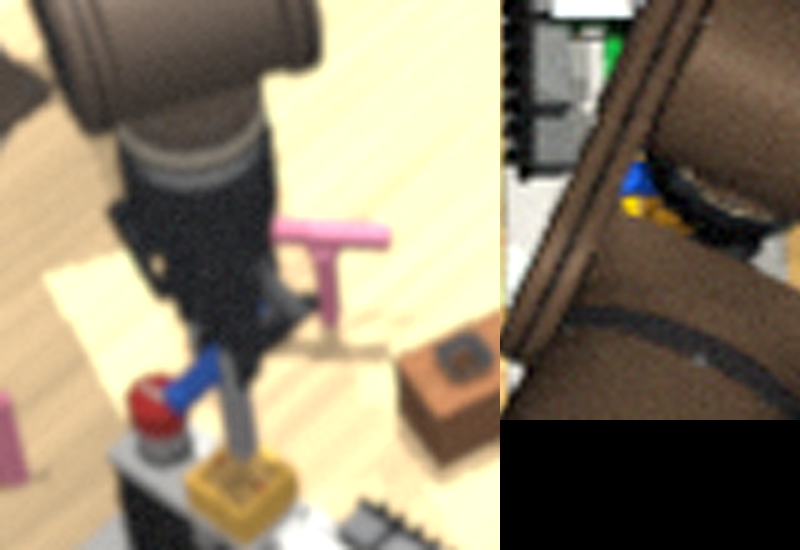

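The key tip is at scene (273.6,211.6), centred over the yellow housing (273.6,218) and matching the prediction. I'll insert it gently.

move_arm:
  moves:
    - [[-0.001, 0, 0.007], 0]
    - [[-0.001, 0, 0.014], 0]
    - [[-0.001, 0, 0.021], 0]
    - [[-0.001, 0, 0.026], 0]
    - [[-0.001, 0, 0.026], 0]

```text
t: 6.45
tool_pos: [0.51, -0.1379, 0.3699]
eef_rot: [0.707, 0.707, -0.0, -0.001]
contact_force: [0.0, 0.1, -1.2]
width: 0.162
```

move_arm:
  moves:
    - [[0, 0, 0.004], 0]
    - [[0, 0, 0.008], 0]
    - [[0, 0, 0.012], 0]
    - [[0, 0, 0.012], 0]
    - [[0, 0, 0.012], 0]

```text
t: 6.95
tool_pos: [0.51, -0.138, 0.3586]
eef_rot: [0.707, 0.707, -0.001, -0.001]
contact_force: [-3.3, -0.4, -1.0]
width: 0.165
```

```bash
python3 go.py .510 -.137 .3585 0
```

```text
t 6.95 pos [ 0.51   -0.138   0.3586] yaw_y 0.02 F [-3.3 -0.4 -1. ] M [-0.11  0.72 -0.01] w 14.1 tilt [-2.2e-03  2.0e-04 -1.0e+00]
-> [0.001  0.     0.0001] turn 0.02
```

move_arm:
  moves:
    - [[0, -0.001, 0], -7]
    - [[0, -0.001, 0], -14]
    - [[0, -0.001, 0], -21]
    - [[0, -0.001, 0], -28]
    - [[0, -0.001, 0], -35]

```text
t: 7.45
tool_pos: [0.5095, -0.1383, 0.3588]
eef_rot: [0.46, 0.888, -0.0, 0.001]
contact_force: [-0.4, -2.1, -3.4]
width: 0.163
```

move_arm:
  moves:
    - [[0, 0, 0], -7]
    - [[0, 0, 0], -14]
    - [[0, 0, 0], -21]
    - [[0, 0, 0], -28]
    - [[0, 0, 0], -35]

```text
t: 7.95
tool_pos: [0.5098, -0.1381, 0.3588]
eef_rot: [0.172, 0.985, 0.0, 0.002]
contact_force: [2.9, -0.4, -3.8]
width: 0.16
```

move_arm:
  moves:
    - [[0, 0, 0], -5]
    - [[0, 0, 0], -10]
    - [[0, 0, 0], -14]
    - [[0, 0, 0], -16]
    - [[0, 0, 0], -16]

```text
t: 8.45
tool_pos: [0.5099, -0.1379, 0.359]
eef_rot: [0.035, 0.999, 0.0, 0.002]
contact_force: [3.8, 0.4, -4.4]
width: 0.164
```

```bash
python3 go.py .510 -.138 .3585 90
```

```text
t 8.45 pos [ 0.5099 -0.1379  0.359 ] yaw_y 85.96 F [ 3.8  0.4 -4.4] M [ 0.01 -0.79 -0.08] w 14.0 tilt [ 4.6e-03  3.0e-04 -1.0e+00]
-> [-0.0001 -0.0001  0.0005] turn -4.04
```

move_arm:
  moves:
    - [[0, 0, 0], -2]
    - [[0, 0, 0], -4]
    - [[0, 0, 0], -6]
    - [[0, 0, 0], -6]
    - [[0, 0, 0], -6]

```text
t: 8.95
tool_pos: [0.5098, -0.1379, 0.3592]
eef_rot: [-0.017, 1.0, 0.0, 0.002]
contact_force: [5.3, 0.8, -6.4]
width: 0.162
```

```bash
python3 go.py .510 -.138 .3585 90
```

```text
t 8.95 pos [ 0.5098 -0.1379  0.3592] yaw_y 91.92 F [ 5.3  0.8 -6.4] M [ 0.03 -1.22 -0.06] w 13.9 tilt [ 3.5e-03  2.0e-04 -1.0e+00]
-> [-0.0002 -0.0001  0.0007] turn 1.92
```

move_arm:
  moves:
    - [[0, 0, 0], -1]
    - [[0, 0, 0], -2]
    - [[0, 0, 0], -3]
    - [[0, 0, 0], -3]
    - [[0, 0, 0], -3]

```text
t: 9.45
tool_pos: [0.5097, -0.138, 0.3592]
eef_rot: [-0.043, 0.999, -0.0, 0.002]
contact_force: [5.6, 0.4, -6.3]
width: 0.162
```

```bash
python3 go.py .510 -.138 .3585 90
```

```text
t 9.45 pos [ 0.5097 -0.138   0.3592] yaw_y 94.94 F [ 5.6  0.4 -6.3] M [ 0.02 -1.37 -0.07] w 13.8 tilt [ 3.4e-03  1.0e-04 -1.0e+00]
-> [-0.0002 -0.      0.0007] turn 4.94
```

move_arm:
  moves:
    - [[0, 0, 0], -1]
    - [[0, 0, 0], -3]
    - [[0, 0, 0], -5]
    - [[0, 0, 0], -5]
    - [[0, 0, 0], -5]

```text
t: 9.95
tool_pos: [0.5098, -0.1382, 0.3594]
eef_rot: [-0.086, 0.996, -0.001, 0.002]
contact_force: [5.5, -0.9, -7.3]
width: 0.16
```

```bash
python3 go.py .510 -.138 .3585 90
```

```text
t 9.95 pos [ 0.5098 -0.1382  0.3594] yaw_y 99.88 F [ 5.5 -0.9 -7.3] M [-0.15 -1.38 -0.29] w 13.7 tilt [ 4.1e-03 -7.0e-04 -1.0e+00]
-> [-0.0002  0.0002  0.0009] turn 9.88
```

The moment jumped to −0.29 N m, so the lock is at its open stop. I'll back off within the play, lift, and carry the key home.

move_arm:
  moves:
    - [[0, 0, 0], 3]
    - [[0, 0, 0], 7]
    - [[0, 0, 0], 7]
    - [[0, 0, -0.005], 7]
    - [[0, 0, -0.015], 7]

```text
t: 10.45
tool_pos: [0.5091, -0.138, 0.3741]
eef_rot: [-0.027, 1.0, 0.0, -0.001]
contact_force: [-0.3, 0.2, -1.3]
width: 0.165
```

move_arm:
  moves:
    - [[0, 0, -0.015], 0]
    - [[0, 0, -0.03], 0]
    - [[0, 0, -0.045], 0]
    - [[0, 0, -0.06], 0]
    - [[0, 0, -0.06], 0]

```text
t: 10.95
tool_pos: [0.5097, -0.1382, 0.4381]
eef_rot: [-0.026, 1.0, -0.001, 0.003]
contact_force: [-0.8, -1.1, -1.9]
width: 0.157
```

```bash
python3 go.py .507 .0525 .43 71.5; python3 - <<'E'
from h import *
b=crop(capture('top'),350,195,50,50,8);a=crop(capture('scene'),230,120,80,100,4)
cv2.imwrite('pics/c8.png',cv2.convertScaleAbs(np.hstack([b,a]),alpha=1.6))
E
```

```text
t 10.95 pos [ 0.5097 -0.1382  0.4381] yaw_y 93.02 F [-0.8 -1.1 -1.9] M [-0.04 -0.01  0.03] w 13.4 tilt [ 0.0052 -0.0027 -1.    ]
-> [-0.0073  0.1906  0.0076] turn 21.52
```

View pics/c8.png

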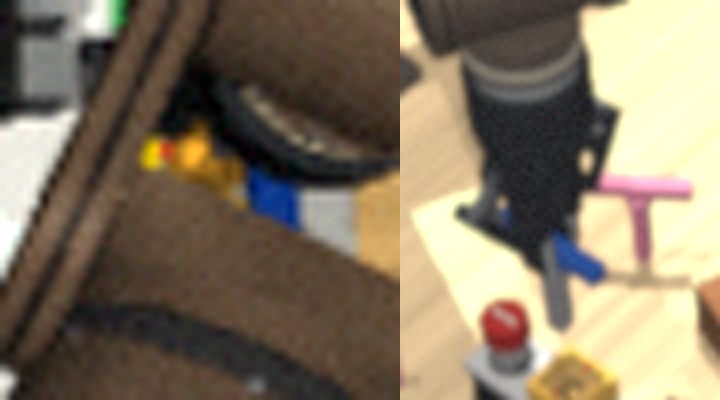

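The key is free of the lock and hangs straight in the jaws. Next I'll go to above the block hole.

move_arm:
  moves:
    - [[-0.001, 0.04, 0], 5]
    - [[-0.003, 0.085, 0], 10]
    - [[-0.005, 0.13, 0], 15]
    - [[-0.006, 0.17, 0], 20]
    - [[-0.007, 0.1905, 0], 21.5]

```text
t: 11.55
tool_pos: [0.5055, 0.0552, 0.433]
eef_rot: [0.16, 0.987, 0.0, -0.001]
contact_force: [1.0, -0.9, -0.8]
width: 0.162
```

move_arm:
  moves:
    - [[0, 0, 0.03], 0]
    - [[0, 0, 0.06], 0]
    - [[0, 0, 0.09], 0]
    - [[0, 0, 0.1], 0]
    - [[0, 0, 0.1], 0]

```text
t: 12.05
tool_pos: [0.5055, 0.0526, 0.3318]
eef_rot: [0.161, 0.987, -0.0, -0.003]
contact_force: [0.4, 0.0, -2.2]
width: 0.163
```

```bash
python3 go.py .507 .0525 .2545 71.5
```

```text
t 12.05 pos [0.5055 0.0526 0.3318] yaw_y 71.51 F [ 0.4  0.  -2.2] M [-0.05 -0.02 -0.02] w 13.9 tilt [-5.7e-03  5.0e-04 -1.0e+00]
-> [-0.0018  0.0005  0.0773] turn 0.01
```

move_arm:
  moves:
    - [[-0.001, 0, 0.01], 0]
    - [[-0.001, 0, 0.02], 0]
    - [[-0.001, 0, 0.03], 0]
    - [[-0.001, 0, 0.037], 0]
    - [[-0.001, 0, 0.037], 0]

```text
t: 12.55
tool_pos: [0.5068, 0.0522, 0.296]
eef_rot: [0.161, 0.987, -0.0, -0.001]
contact_force: [0.0, 0.3, -1.0]
width: 0.161
```

move_arm:
  moves:
    - [[0, 0, 0.01], 0]
    - [[0, 0, 0.02], 0]
    - [[0, 0, 0.03], 0]
    - [[0, 0, 0.038], 0]
    - [[0, 0, 0.038], 0]

```text
t: 13.05
tool_pos: [0.5072, 0.0525, 0.2579]
eef_rot: [0.161, 0.987, 0.001, 0.0]
contact_force: [2.4, 3.3, -4.3]
width: 0.16
```

```bash
python3 go.py .507 .0525 .2545 71.5
```

```text
t 13.05 pos [0.5072 0.0525 0.2579] yaw_y 71.48 F [ 2.4  3.3 -4.3] M [ 0.48 -0.58  0.04] w 13.6 tilt [ 2.0e-04  1.1e-03 -1.0e+00]
-> [ 0.0002 -0.      0.0034] turn -0.02
```

move_arm:
  moves:
    - [[0, 0, 0.002], 0]
    - [[0, 0, 0.0035], 0]
    - [[0, 0, 0.0035], 0]
    - [[0, 0, 0.0035], 0]
    - [[0, 0, 0.0035], 0]

```text
t: 13.55
tool_pos: [0.5074, 0.0524, 0.2562]
eef_rot: [0.161, 0.987, 0.0, 0.0]
contact_force: [1.8, 4.4, 1.5]
width: 0.159
```

move_arm:
  moves:
    - [[0, 0, 0], 0]
    - [[0, 0, 0], 0]
    - [[0, 0, 0], 0]
    - [[0, 0, 0], 0]
    - [[0, 0, 0], 0]
  gripper: 0.05

```text
t: 14.05
tool_pos: [0.5072, 0.0521, 0.2557]
eef_rot: [0.161, 0.987, -0.0, -0.0]
contact_force: [0.2, -0.3, -0.7]
width: 0.587
```

move_arm:
  moves:
    - [[0, 0, -0.02], 0]
    - [[0, 0, -0.06], 0]
    - [[0, 0, -0.1], 0]
    - [[0, 0, -0.14], 0]
    - [[0, 0, -0.18], 0]

```text
t: 14.55
tool_pos: [0.5069, 0.0522, 0.4374]
eef_rot: [0.161, 0.987, -0.0, -0.0]
contact_force: [0.5, -0.8, -0.2]
width: 0.583
```

```bash
python3 go.py .4475 -.136 .40 90;  python3 - <<'E'
from seg import *
im=capture('scene');print(comps(mask('scene',im,'blue'),(300,165,340,200))[0])
E
```

```text
t 14.55 pos [0.5069 0.0522 0.4374] yaw_y 71.51 F [ 0.5 -0.8 -0.2] M [ 0.02 -0.   -0.02] w 49.8 tilt [-2.e-04 -3.e-04 -1.e+00]
-> [-0.0033 -0.1973  0.0375] turn -18.49
[((316.39825439453125, 183.5265655517578), (21.448436737060547, 5.173964500427246), 48.8140754699707)]
```

Key is back: its blob at scene (316.4,183.5), angle 48.8°, matches the start. Now to the red knob.

```bash
python3 go.py .4475 -.136 .40 50
```

```text
t 14.6 pos [0.5082 0.0522 0.4459] yaw_y 71.53 F [2.  0.5 4.7] M [ 0.03 -0.1   0.02] w 50.2 tilt [ 0.0133 -0.0017 -0.9999]
-> [-0.0015 -0.1978  0.0454] turn 21.53
```

move_arm:
  moves:
    - [[-0.001, -0.04, 0], 5]
    - [[-0.002, -0.085, 0.01], 10]
    - [[-0.003, -0.13, 0.02], 15]
    - [[-0.003, -0.17, 0.03], 20]
    - [[-0.003, -0.197, 0.0375], 21.5]
  gripper: 0.06

```text
t: 15.1
tool_pos: [0.4465, -0.1375, 0.3975]
eef_rot: [0.344, 0.939, -0.0, -0.0]
contact_force: [0.2, -0.8, -0.4]
width: 0.706
```

```bash
python3 go.py .4475 -.136 .31 50
```

```text
t 15.1 pos [ 0.4465 -0.1375  0.3975] yaw_y 49.8 F [ 0.2 -0.8 -0.4] M [ 0.01 -0.03 -0.05] w 60.3 tilt [-8.e-04 -4.e-04 -1.e+00]
-> [0.0002 0.0018 0.0875] turn -0.2
```

move_arm:
  moves:
    - [[0, 0.002, 0.025], 0]
    - [[0, 0.002, 0.05], 0]
    - [[0, 0.002, 0.075], 0]
    - [[0, 0.002, 0.087], 0]
    - [[0, 0.002, 0.087], 0]

```text
t: 15.6
tool_pos: [0.4483, -0.1337, 0.3093]
eef_rot: [0.342, 0.94, 0.0, -0.002]
contact_force: [-0.8, 0.7, 0.1]
width: 0.704
```

```bash
python3 go.py .4475 -.136 .31 50;python3 - <<'E'
from h import *
a=crop(capture('scene'),220,140,80,80,7)
cv2.imwrite('pics/c9.png',cv2.convertScaleAbs(a,alpha=1.6))
E
```

```text
t 15.6 pos [ 0.4483 -0.1337  0.3093] yaw_y 50.01 F [-0.8  0.7  0.1] M [ 0.05 -0.03 -0.02] w 60.1 tilt [-0.0041  0.0021 -1.    ]
-> [-0.0009 -0.0023 -0.0007] turn 0.01
```

View pics/c9.png

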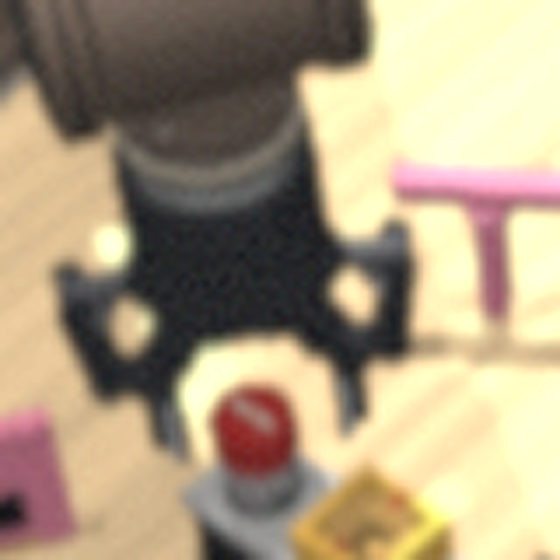

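The knob sits centred between the fingers at scene (256,201). I'll close on it.

move_arm:
  moves:
    - [[0, -0.001, 0], 0]
    - [[0, -0.001, 0], 0]
    - [[0, -0.001, 0], 0]
    - [[0, -0.001, 0], 0]
    - [[0, -0.001, 0], 0]
  gripper: 0.0
  force: 60

```text
t: 16.15
tool_pos: [0.4485, -0.1357, 0.3136]
eef_rot: [0.341, 0.94, -0.002, 0.001]
contact_force: [-4.2, -3.2, 4.8]
width: 0.378
```

```bash
python3 go.py .4475 -.136 .324 50
```

```text
t 16.15 pos [ 0.4485 -0.1357  0.3136] yaw_y 50.08 F [-4.2 -3.2  4.8] M [-0.45  0.69  0.02] w 32.3 tilt [ 1.0e-04 -4.2e-03 -1.0e+00]
-> [ 0.0005 -0.0009 -0.0104] turn 0.08
```

move_arm:
  moves:
    - [[0, 0, -0.003], 0]
    - [[0, 0, -0.006], 0]
    - [[0, 0, -0.009], 0]
    - [[0, 0, -0.012], 0]
    - [[0, 0, -0.0145], 0]

```text
t: 16.65
tool_pos: [0.4479, -0.1354, 0.3246]
eef_rot: [0.342, 0.94, -0.002, 0.001]
contact_force: [2.5, -6.6, -12.0]
width: 0.376
```

```bash
python3 go.py .4475 -.136 .324 50
```

```text
t 16.65 pos [ 0.4479 -0.1354  0.3246] yaw_y 50.04 F [  2.5  -6.6 -12. ] M [-1.05 -0.46  0.05] w 32.1 tilt [ 5.0e-04 -3.8e-03 -1.0e+00]
-> [-0.0001 -0.0007  0.0006] turn 0.04
```

move_arm:
  moves:
    - [[0, 0, -0.002], 0]
    - [[0, 0, -0.004], 0]
    - [[0, 0, -0.0045], 0]
    - [[0, 0, -0.0045], 0]
    - [[0, 0, -0.0045], 0]

```text
t: 17.15
tool_pos: [0.4478, -0.1354, 0.3286]
eef_rot: [0.342, 0.94, -0.002, 0.001]
contact_force: [3.3, -7.0, -13.1]
width: 0.372
```

```bash
python3 go.py .4475 -.136 .324 50
```

```text
t 17.15 pos [ 0.4478 -0.1354  0.3286] yaw_y 50.03 F [  3.3  -7.  -13.1] M [-1.11 -0.57 -0.04] w 31.8 tilt [ 5.0e-04 -3.7e-03 -1.0e+00]
-> [-0.0001 -0.0007  0.0046] turn 0.03
```

move_arm:
  moves:
    - [[0, 0, 0], -5]
    - [[0, 0, 0], -12]
    - [[0, 0, 0], -19]
    - [[0, 0, 0], -26]
    - [[0, 0, 0], -33]

```text
t: 17.65
tool_pos: [0.4478, -0.1353, 0.3285]
eef_rot: [0.058, 0.998, -0.002, 0.0]
contact_force: [3.6, -5.8, -13.6]
width: 0.373
```

```bash
python3 go.py .4475 -.136 .324 117
```

```text
t 17.65 pos [ 0.4478 -0.1353  0.3285] yaw_y 83.31 F [  3.6  -5.8 -13.6] M [-1.05 -0.53 -0.03] w 31.8 tilt [ 4.0e-04 -3.1e-03 -1.0e+00]
-> [ 0.0002 -0.0007  0.0045] turn -33.69
```

move_arm:
  moves:
    - [[0, 0, 0], -8]
    - [[0, 0, 0], -16]
    - [[0, 0, 0], -24]
    - [[0, 0, 0], -32]
    - [[0, 0, 0], -36]

```text
t: 18.15
tool_pos: [0.4478, -0.1352, 0.3284]
eef_rot: [-0.253, 0.968, -0.001, -0.0]
contact_force: [2.7, -5.7, -12.2]
width: 0.371
```

```bash
python3 go.py .4475 -.136 .324 117
```

```text
t 18.15 pos [ 0.4478 -0.1352  0.3284] yaw_y 119.26 F [  2.7  -5.7 -12.2] M [-0.89 -0.53 -0.01] w 31.7 tilt [-0.     -0.0025 -1.    ]
-> [ 0.0006 -0.0006  0.0044] turn 2.26
```

move_arm:
  moves:
    - [[0, 0, 0.002], 0]
    - [[0, 0, 0.004], 0]
    - [[0, 0, 0.006], 0]
    - [[0, 0, 0.008], 0]
    - [[0, 0, 0.008], 0]

```text
t: 18.65
tool_pos: [0.4483, -0.1353, 0.3235]
eef_rot: [-0.251, 0.968, -0.001, -0.001]
contact_force: [-4.7, -3.4, 1.7]
width: 0.373
```

```bash
python3 go.py .4475 -.136 .324 117
```

```text
t 18.65 pos [ 0.4483 -0.1353  0.3235] yaw_y 119.05 F [-4.7 -3.4  1.7] M [-0.49  0.71  0.01] w 31.8 tilt [-0.0012 -0.002  -1.    ]
-> [ 0.001  -0.0002 -0.0004] turn 2.05
```

The knob stopped 10 mm up with its spring load gone, so it is parked. I'll release it and go up.

move_arm:
  moves:
    - [[0, 0, 0], 0]
    - [[0, 0, 0], 0]
    - [[0, 0, 0], 0]
    - [[0, 0, 0], 0]
    - [[0, 0, 0], 0]
  gripper: 0.06

```text
t: 19.15
tool_pos: [0.4484, -0.1346, 0.3225]
eef_rot: [-0.251, 0.968, 0.0, 0.0]
contact_force: [0.3, -0.0, 0.1]
width: 0.706
```

move_arm:
  moves:
    - [[0, 0, -0.01], 0]
    - [[0, 0, -0.03], 0]
    - [[0, 0, -0.06], 0]
    - [[0, 0, -0.09], 8]
    - [[0, 0, -0.09], 16]

```text
t: 19.65
tool_pos: [0.4492, -0.1352, 0.4186]
eef_rot: [-0.111, 0.994, -0.003, 0.004]
contact_force: [0.2, 0.1, -0.4]
width: 0.702
```

move_arm:
  moves:
    - [[0, 0, 0], 8]
    - [[0, 0, 0], 16]
    - [[0, 0, 0], 24]
    - [[0, 0, 0], 32]
    - [[0, 0, 0], 40]
  gripper: 0.0

```text
t: 20.15
tool_pos: [0.4483, -0.1347, 0.4132]
eef_rot: [0.236, 0.972, -0.0, 0.0]
contact_force: [-0.0, -1.3, -0.6]
width: -0.002
```

move_arm:
  moves:
    - [[0, 0, 0], 8]
    - [[0, 0, 0], 16]
    - [[0, 0, 0], 24]
    - [[0, 0, 0], 32]
    - [[0, 0, 0], 40]

```text
t: 20.65
tool_pos: [0.4483, -0.1347, 0.4132]
eef_rot: [0.554, 0.832, 0.0, 0.0]
contact_force: [0.6, 0.4, -0.3]
width: 0.005
```

move_arm:
  moves:
    - [[0, 0, 0], 8]
    - [[0, 0, 0], 16]
    - [[0, 0, 0], 23]
    - [[0, 0, 0], 23]
    - [[0, 0, 0], 23]

```text
t: 21.15
tool_pos: [0.4483, -0.1348, 0.4129]
eef_rot: [0.706, 0.708, 0.0, 0.0]
contact_force: [0.8, -0.4, 0.2]
width: -0.002
```

```bash
python3 go.py .512 -.080 .40 0 .512 -.08 .294 0;python3 - <<'E'
from h import *
c=np.zeros((480,800,3),np.uint8)
c[:480,:400]=crop(capture('scene'),225,165,80,96,5)[:480,:400];c[:480,400:]=crop(capture('top'),345,200,50,60,8)[:480,:400]
cv2.imwrite('pics/c10.png',cv2.convertScaleAbs(c,alpha=1.6))
E
```

```text
t 21.15 pos [ 0.4483 -0.1348  0.4129] yaw_y 0.16 F [ 0.8 -0.4  0.2] M [ 0.01 -0.01  0.02] w -0.2 tilt [ 6.e-04 -2.e-04 -1.e+00]
-> [0.0546 0.0639 0.0129] turn 0.16
-> [0.0546 0.0638 0.1189] turn 0.16
```

View pics/c10.png

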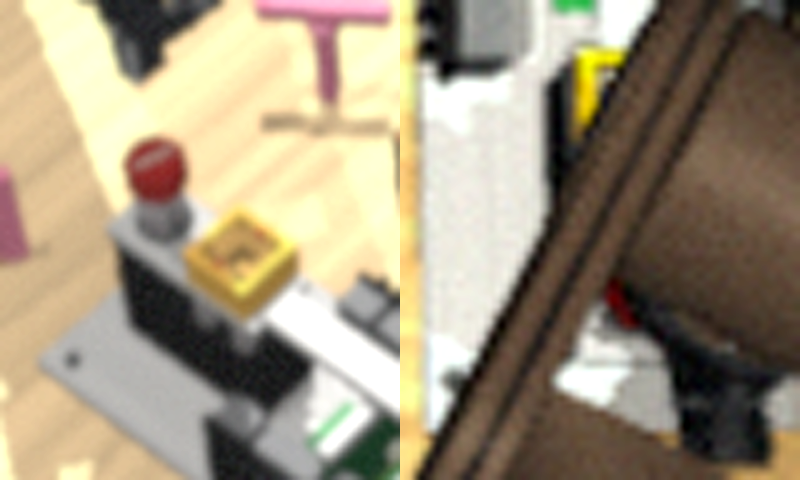

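The knob stands raised at scene (256,200) with its white line turned. Now I'll bring the closed fingers down beside the housing.

move_arm:
  moves:
    - [[0.03, 0.035, 0], 0]
    - [[0.0545, 0.064, 0.013], 0]
    - [[0.0545, 0.064, 0.05], 0]
    - [[0.0545, 0.064, 0.09], 0]
    - [[0.0545, 0.064, 0.118], 0]

```text
t: 21.75
tool_pos: [0.5118, -0.0796, 0.2918]
eef_rot: [0.706, 0.708, -0.001, -0.001]
contact_force: [0.2, 0.6, -0.2]
width: -0.001
```

```bash
cat > arc.py <<'E'
import sys
from h import *
from scipy.spatial.transform import Rotation as Ro
P=np.array([.7105,-.1366])
def at(th,off=.0335,r=.199):
    u=np.array([-np.cos(th),-np.sin(th)]);v=np.array([np.sin(th),-np.cos(th)]);return P+r*u-off*v
o=get_obs();R=Ro.from_quat(o['eef_rot']).as_matrix();p=np.array(o['tool_pos']);yaw=np.degrees(np.arctan2(R[1,1],R[0,1]))
print(np.round(p,4),round(yaw,2),np.round(o['contact_force'],1))
for th in map(float,sys.argv[1:]):
    d=R.T@np.r_[at(th)-p[:2],.293-p[2]];print(th,'%.3f %.3f %.3f'%tuple(d),'%.1f'%(yaw-np.degrees(th)))
E
python3 arc.py 0 0.1 0.2 0.3 0.4 .5
```

```text
[ 0.5118 -0.0796  0.2918] 0.15 [ 0.2  0.6 -0.2]
0.0 -0.024 -0.000 -0.001 0.1
0.1 -0.044 -0.003 -0.001 -5.6
0.2 -0.064 -0.003 -0.001 -11.3
0.3 -0.084 -0.002 -0.001 -17.0
0.4 -0.104 0.002 -0.001 -22.8
0.5 -0.123 0.008 -0.001 -28.5
```

move_arm:
  moves:
    - [[-0.012, 0, -0.001], 0]
    - [[-0.024, 0, -0.001], 0]
    - [[-0.034, -0.002, -0.001], -2.5]
    - [[-0.044, -0.003, -0.001], -5.6]
    - [[-0.054, -0.003, -0.001], -8.5]

```text
t: 22.25
tool_pos: [0.5099, -0.1361, 0.2984]
eef_rot: [0.652, 0.758, 0.001, 0.002]
contact_force: [-0.7, 0.4, -0.7]
width: -0.0
```

```bash
python3 arc.py .25 .35 .45 .55 .65
```

```text
[ 0.5099 -0.1361  0.2984] 8.6 [-0.7  0.4 -0.7]
0.25 -0.017 -0.003 0.005 -5.7
0.35 -0.037 -0.003 0.005 -11.5
0.45 -0.057 -0.002 0.006 -17.2
0.55 -0.077 0.002 0.006 -22.9
0.65 -0.096 0.008 0.006 -28.6
```

move_arm:
  moves:
    - [[-0.017, -0.003, 0.003], -5.7]
    - [[-0.037, -0.003, 0.004], -11.5]
    - [[-0.057, -0.002, 0.004], -17.2]
    - [[-0.077, 0.002, 0.004], -22.9]
    - [[-0.096, 0.008, 0.004], -28.6]

```text
t: 22.75
tool_pos: [0.5319, -0.2306, 0.2947]
eef_rot: [0.444, 0.896, -0.0, 0.002]
contact_force: [-0.1, 1.9, 0.1]
width: -0.002
```

```bash
python3 arc.py .75 .85 .95 1.05 1.15 1.2 1.25
```

```text
[ 0.5319 -0.2306  0.2947] 37.3 [-0.1  1.9  0.1]
0.75 -0.020 -0.002 0.002 -5.7
0.85 -0.040 -0.003 0.002 -11.4
0.95 -0.060 -0.001 0.002 -17.1
1.05 -0.080 0.003 0.002 -22.9
1.15 -0.099 0.008 0.002 -28.6
1.2 -0.109 0.012 0.002 -31.5
1.25 -0.118 0.016 0.002 -34.3
```

move_arm:
  moves:
    - [[-0.02, -0.002, 0.001], -5.7]
    - [[-0.04, -0.003, 0.001], -11.4]
    - [[-0.06, -0.001, 0.001], -17.1]
    - [[-0.08, 0.003, 0.001], -22.9]
    - [[-0.099, 0.008, 0.001], -28.6]

```text
t: 23.25
tool_pos: [0.5982, -0.3048, 0.2938]
eef_rot: [0.209, 0.978, -0.001, 0.002]
contact_force: [-0.3, 1.1, -0.4]
width: 0.001
```

move_arm:
  moves:
    - [[-0.01, 0, 0], -3]
    - [[-0.02, 0, 0], -6]
    - [[-0.02, 0, 0], -6]
    - [[-0.02, 0, 0], -6]
    - [[-0.02, 0, 0], -6]

```text
t: 23.75
tool_pos: [0.6155, -0.3108, 0.2916]
eef_rot: [0.159, 0.987, -0.0, 0.001]
contact_force: [0.2, 0.1, 1.1]
width: -0.002
```

move_arm:
  moves:
    - [[0.015, 0, 0], 0]
    - [[0.03, 0, -0.01], 0]
    - [[0.04, 0, -0.05], 0]
    - [[0.05, 0, -0.1], 0]
    - [[0.05, 0, -0.14], 0]

```text
t: 24.25
tool_pos: [0.5671, -0.2942, 0.4331]
eef_rot: [0.159, 0.987, -0.0, 0.0]
contact_force: [0.8, 0.2, -0.3]
width: 0.006
```

```bash
python3 arc.py; python3 - <<'E'
from h import *
cv2.imwrite('pics/scene1.png',capture('scene'));cv2.imwrite('pics/top1.png',capture('top'))
b=crop(cv2.imread('pics/scene1.png'),200,160,200,150,4)
cv2.imwrite('pics/c11.png',cv2.convertScaleAbs(b,alpha=1.6))
E
```

```text
[ 0.5671 -0.2942  0.4331] 71.68 [ 0.8  0.2 -0.3]
```

View pics/c11.png

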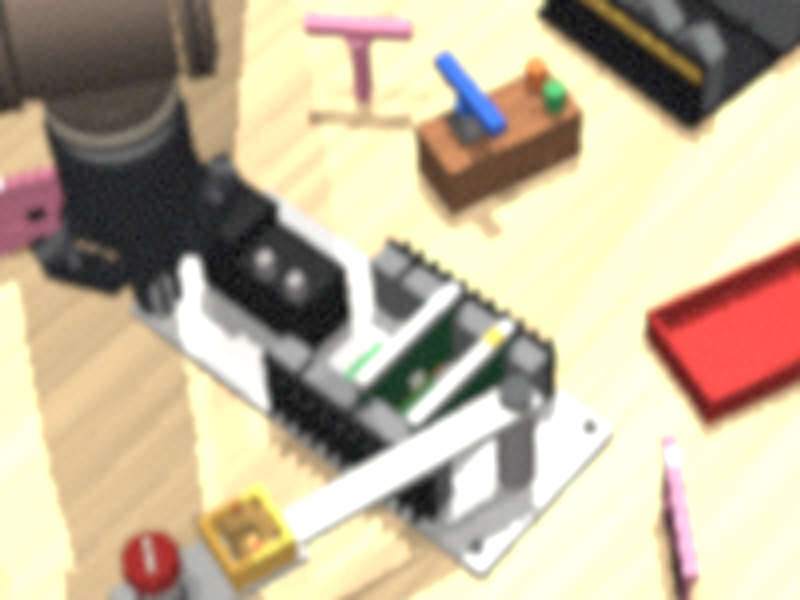

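The bar is swung aside with its lock at scene (262,294). Two boards remain, with rails at scene (291,255)-(313,233) and (303,264)-(327,242, yellow mark). The third slot is empty.

```bash
python3 - <<'E'
from h import *
f=lambda q:np.array(q)/4+[200,160]-.37
L=onz('scene',f((248,532)),.138);K=onz('scene',f((151,562)),.164);P=np.array([.7105,-.1366])
for n,X in(('L',L),('K',K)):
    d=X[:2]-P;print(n,np.round(X,4),np.hypot(*d),np.arctan2(-d[1],-d[0]))
for q in [(365,382),(452,292),(412,415),(508,330)]: print(np.round(onz('scene',f(q),.099),4))
s=cv2.imread('pics/scene1.png');t=cv2.imread('pics/top1.png')
# white rails in top
g=cv2.cvtColor(t,cv2.COLOR_BGR2GRAY)
m=(g>200).astype(np.uint8)
for nm,X in [('A l',(.662,-.085,.099)),('A r',(.662,-.188,.099)),('B l',(.614,-.085,.099)),('B r',(.614,-.188,.099))]: print(nm,proj('top',X),proj('scene',X))
# rack teeth outer view check
print('rackbox pixel now vs before diff:',np.abs(cv2.imread('pics/top0.png')[170:250,205:270].astype(int)-t[170:250,205:270]).mean(), np.abs(cv2.imread('pics/scene0.png')[125:190,330:410].astype(int)-s[125:190,330:410]).mean())
E
```

```text
L [ 0.6559 -0.3294  0.138 ] 0.20034683246788274 1.2945742360764718
K [ 0.6375 -0.3886  0.164 ] 0.2624169386732872 1.2887676662138294
[ 0.6196 -0.1861  0.099 ]
[ 0.6166 -0.093   0.099 ]
[ 0.6609 -0.1853  0.099 ]
[ 0.6667 -0.0927  0.099 ]
A l [355.03436362 164.66338145] [327.09470892 239.4328021 ]
A r [389.15952517 164.32819487] [302.27119517 264.2638629 ]
B l [355.34454538 180.29728566] [313.79112308 230.33266461]
B r [389.67379373 179.96028801] [288.84464    254.45719868]
rackbox pixel now vs before diff: 13.218589743589744 8.84576923076923
```

```bash
python3 - <<'E'
from h import *
for k in (0,1):
    t=cv2.imread(f'pics/top{k}.png');hsv=cv2.cvtColor(t,cv2.COLOR_BGR2HSV)
    r=t[165:255,200:275];g=cv2.cvtColor(r,cv2.COLOR_BGR2GRAY);h=hsv[165:255,200:275]
    m=((g>50)&(g<110)&(h[...,1]<60)).astype(np.uint8)
    n,l,st,ce=cv2.connectedComponentsWithStats(m,connectivity=4)
    print(k,[(np.round(ce[i]+[200,165],1).tolist(),int(st[i,4])) for i in range(1,n) if st[i,4]>15])
cs=np.hstack([crop(cv2.imread('pics/top1.png'),200,170,80,80,5),crop(cv2.imread('pics/scene1.png'),330,125,80,80,5)])
cv2.imwrite('pics/c12.png',cv2.convertScaleAbs(cs,alpha=2.2))
E
```

```text
0 [([220.5, 184.7], 54), ([252.8, 188.0], 54), ([218.3, 199.8], 57), ([250.7, 202.9], 59), ([215.8, 215.4], 60), ([248.5, 218.9], 58), ([213.8, 230.5], 55), ([246.6, 234.1], 56)]
1 [([220.6, 184.5], 70), ([252.9, 188.0], 66), ([218.3, 199.7], 77), ([250.8, 203.0], 76), ([216.0, 215.0], 79), ([248.5, 218.4], 79), ([213.9, 230.3], 67), ([246.6, 233.6], 72)]
```

View pics/c12.png

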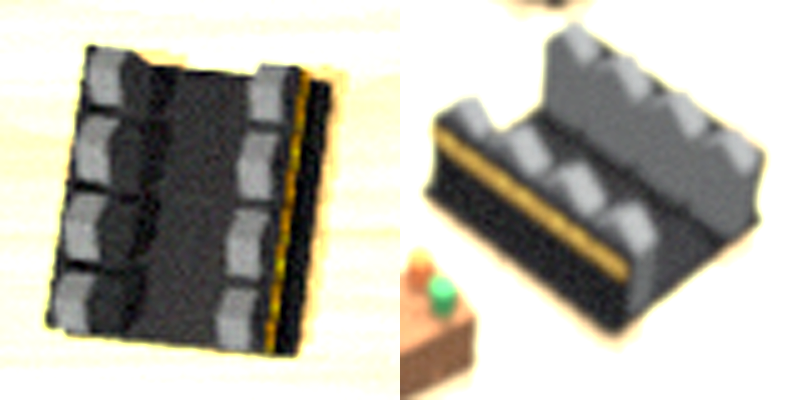

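14 pictures viewed; 2 left. All eight rack teeth are visible and the rack has not moved (top centres (220,185) to (247,234)).

```bash
cat > rack.py <<'E'
from h import *
def rack(t=None,box=(165,255,200,275)):
    t=capture('top') if t is None else t;a,b,c,d=box;r=t[a:b,c:d]
    g=cv2.cvtColor(r,cv2.COLOR_BGR2GRAY);S=cv2.cvtColor(r,cv2.COLOR_BGR2HSV)[...,1]
    m=((g>50)&(g<110)&(S<60)).astype(np.uint8);n,l,st,ce=cv2.connectedComponentsWithStats(m,connectivity=4)
    return np.array([onz('top',ce[i]+[c,a],.083)[:2] for i in range(1,n) if 25<st[i,4]<140])
def fit(P):
    assert len(P)==8,len(P)
    c=P.mean(0);u=np.linalg.svd(P-c)[2][0];u=u*np.sign(u[0]);v=np.array([-u[1],u[0]])
    print('centre',np.round(c,4),'yaw',round(np.degrees(np.arctan2(u[1],u[0])),2));print(np.round(np.c_[(P-c)@u,(P-c)@v],4).tolist())
    for k,s in enumerate((-.048,0,.048)): print('slot',k,np.round(c+s*u,4))
if __name__=='__main__':
    P=rack()
    print(np.round(P,4).tolist() if len(P)!=8 else '');fit(P)
E
python3 - <<'E'
from rack import *
fit(rack(cv2.imread('pics/top0.png')));fit(rack(cv2.imread('pics/top1.png')))
f=lambda q:(np.array(q)-[400,0])/5+[330,125]-.4
# scene ridge tops: yellow-side teeth and far side
for q in [(472,112),(530,140),(582,175),(635,210),(580,38),(632,70),(685,103),(740,140)]: print(np.round(onz('scene',f(q),.086),4))
E
python3 go.py .6155 -.128 .40 0 .663 -.128 .40 0
```

```text
centre [0.5323 0.2829] yaw -7.17
[[0.0695, 0.0501], [0.0708, -0.0488], [0.023, 0.0496], [0.0247, -0.0491], [-0.0247, 0.0495], [-0.0238, -0.0495], [-0.0702, 0.0485], [-0.0694, -0.0503]]
slot 0 [0.4847 0.2888]
slot 1 [0.5323 0.2829]
slot 2 [0.5799 0.2769]
centre [0.533  0.2826] yaw -7.48
[[0.0693, 0.0504], [0.0703, -0.0485], [0.0223, 0.0498], [0.024, -0.0491], [-0.0245, 0.0493], [-0.0228, -0.0494], [-0.0704, 0.048], [-0.0683, -0.0505]]
slot 0 [0.4854 0.2889]
slot 1 [0.533  0.2826]
slot 2 [0.5805 0.2764]
[0.4683 0.2352 0.086 ]
[0.5127 0.239  0.086 ]
[0.5568 0.2353 0.086 ]
[0.6003 0.2322 0.086 ]
[0.4807 0.3351 0.086 ]
[0.5253 0.3323 0.086 ]
[0.5698 0.3293 0.086 ]
[0.6162 0.3241 0.086 ]
t 24.35 pos [ 0.5685 -0.2949  0.4403] yaw_y 71.69 F [-0.9 -0.3  0.2] M [-0.01 -0.01  0.02] w -0.2 tilt [ 0.0128 -0.0095 -0.9999]
-> [0.0084 0.1734 0.0393] turn 71.69
-> [-0.0367  0.1884  0.0399] turn 71.69
```

move_arm:
  moves:
    - [[0, 0.03, 0], 8]
    - [[0, 0.07, 0], 16]
    - [[0.002, 0.11, 0], 24]
    - [[0.005, 0.14, 0], 32]
    - [[0.0085, 0.1735, 0], 40]
  gripper: 0.026

```text
t: 24.85
tool_pos: [0.6144, -0.1259, 0.4298]
eef_rot: [0.49, 0.872, -0.0, -0.0]
contact_force: [0.2, -0.9, 0.6]
width: 0.304
```

move_arm:
  moves:
    - [[0, 0, 0], 8]
    - [[0, 0, 0], 16]
    - [[0, 0, 0], 24]
    - [[0, 0, 0], 31.7]
    - [[0, 0, 0], 31.7]

```text
t: 25.35
tool_pos: [0.6143, -0.1271, 0.4298]
eef_rot: [0.707, 0.707, -0.0, -0.0]
contact_force: [0.1, 0.2, -0.2]
width: 0.306
```

```bash
python3 go.py .615 -.128 .30 0 .615 -.128 .25 0
```

```text
t 25.35 pos [ 0.6143 -0.1271  0.4298] yaw_y 0.02 F [ 0.1  0.2 -0.2] M [-0.    0.02 -0.02] w 26.1 tilt [-8.e-04  3.e-04 -1.e+00]
-> [-0.001   0.0008  0.1298] turn 0.02
-> [-0.001   0.0009  0.1798] turn 0.02
```

move_arm:
  moves:
    - [[0, 0.001, 0.03], 0]
    - [[0, 0.001, 0.07], 0]
    - [[0, 0.001, 0.105], 0]
    - [[0, 0.001, 0.13], 0]
    - [[0, 0.001, 0.13], 0]

```text
t: 25.85
tool_pos: [0.6138, -0.1267, 0.2949]
eef_rot: [0.706, 0.708, -0.002, -0.005]
contact_force: [-1.0, -0.8, -0.2]
width: 0.306
```

move_arm:
  moves:
    - [[0, 0, 0.01], 0]
    - [[0, 0, 0.02], 0]
    - [[0, 0, 0.03], 0]
    - [[0, 0, 0.04], 0]
    - [[0, 0, 0.051], 0]

```text
t: 26.35
tool_pos: [0.6158, -0.1273, 0.2491]
eef_rot: [0.707, 0.707, 0.0, 0.0]
contact_force: [-1.7, 0.6, -0.5]
width: 0.305
```

```bash
python3 go.py .615 -.128 .249 0
```

```text
t 26.35 pos [ 0.6158 -0.1273  0.2491] yaw_y 0.02 F [-1.7  0.6 -0.5] M [ 0.01 -0.02 -0.01] w 26.1 tilt [ 1.e-03 -4.e-04 -1.e+00]
-> [-0.0007 -0.0008  0.0001] turn 0.02
```

move_arm:
  moves:
    - [[0, 0, 0], 0]
    - [[0, 0, 0], 0]
    - [[0, 0, 0], 0]
    - [[0, 0, 0], 0]
    - [[0, 0, 0], 0]
  gripper: 0.0
  force: 50

```text
t: 26.85
tool_pos: [0.6154, -0.1272, 0.2492]
eef_rot: [0.707, 0.707, -0.0, -0.0]
contact_force: [-1.6, -0.4, -1.8]
width: 0.108
```

```bash
python3 go.py .615 -.128 .249 0
```

```text
t 26.85 pos [ 0.6154 -0.1272  0.2492] yaw_y 0.02 F [-1.6 -0.4 -1.8] M [ 0.02  0.23 -0.01] w 9.2 tilt [-1.e-03  2.e-04 -1.e+00]
-> [-0.0008 -0.0004  0.0002] turn 0.02
```

move_arm:
  moves:
    - [[0, 0, -0.01], 0]
    - [[0, 0, -0.025], 0]
    - [[0, 0, -0.045], 0]
    - [[0, 0, -0.065], 0]
    - [[0, 0, -0.08], 0]

```text
t: 27.35
tool_pos: [0.6162, -0.1274, 0.3331]
eef_rot: [0.707, 0.707, 0.001, 0.002]
contact_force: [-0.2, 0.6, -0.7]
width: 0.108
```

```bash
python3 go.py .579 .278 .40 -7.3
```

```text
t 27.35 pos [ 0.6162 -0.1274  0.3331] yaw_y 0.01 F [-0.2  0.6 -0.7] M [ 0.02 -0.08 -0.01] w 9.2 tilt [ 0.0047 -0.0017 -1.    ]
-> [ 0.4053 -0.0368 -0.0677] turn 7.31
```

The board is held (9.2 mm). I'll raise it and re-measure the rack before travelling.

move_arm:
  moves:
    - [[0.01, 0, -0.03], 0]
    - [[0.04, 0, -0.07], 0]
    - [[0.08, 0, -0.08], 0]
    - [[0.12, -0.005, -0.08], 0]
    - [[0.16, -0.01, -0.08], 2]

```text
t: 27.85
tool_pos: [0.6054, 0.0341, 0.4121]
eef_rot: [0.72, 0.694, 0.001, 0.002]
contact_force: [-0.2, 0.3, -1.8]
width: 0.105
```

```bash
python3 rack.py; python3 go.py .582 .2865 .42 -7.3
```

```text
centre [0.5329 0.2825] yaw -5.39
[[0.0706, 0.0477], [0.0684, -0.0506], [0.0245, 0.0493], [0.0224, -0.0498], [-0.0227, 0.0503], [-0.0246, -0.0491], [-0.0684, 0.0505], [-0.0702, -0.0484]]
slot 0 [0.4852 0.287 ]
slot 1 [0.5329 0.2825]
slot 2 [0.5807 0.278 ]
t 27.9 pos [0.6043 0.0392 0.4114] yaw_y -1.92 F [-2.   4.  -1.1] M [ 0.15  0.06 -0.02] w 8.6 tilt [ 0.002   0.0052 -1.    ]
-> [ 0.2465 -0.0306 -0.0073] turn 5.38
```

move_arm:
  moves:
    - [[0.04, -0.005, -0.007], 1]
    - [[0.085, -0.01, -0.007], 3]
    - [[0.13, -0.016, -0.007], 4.7]
    - [[0.17, -0.021, -0.007], 4.7]
    - [[0.21, -0.026, -0.007], 4.7]

```text
t: 28.4
tool_pos: [0.5865, 0.2451, 0.4178]
eef_rot: [0.747, 0.665, 0.001, 0.001]
contact_force: [0.5, -0.2, -1.2]
width: 0.101
```

```bash
python3 - <<'E'
s=open('rack.py').read()
s=s.replace("v=np.array([-u[1],u[0]])","v=np.array([-u[1],u[0]])\n    a=(P-c)@u;b=(P-c)@v;d=np.arctan2((a*b).sum()+0,1) if 0 else np.mean([np.polyfit(a[b>0],b[b>0],1)[0],np.polyfit(a[b<0],b[b<0],1)[0]]);u,v=u+d*v,v-d*u;u/=np.linalg.norm(u);v/=np.linalg.norm(v)")
s=s.replace("np.arctan2((a*b).sum()+0,1) if 0 else ","")
open('rack.py','w').write(s)
E
python3 rack.py; python3 go.py .582 .287 .35 -6.6
```

```text
[[0.6188, 0.2617], [0.5889, 0.2258], [0.5513, 0.2306], [0.5023, 0.2363], [0.4571, 0.2414]]
t 28.45 pos [0.5853 0.25   0.4178] yaw_y -6.45 F [-1.2  2.7 -1.3] M [ 0.14  0.08 -0.  ] w 8.7 tilt [ 0.0015  0.006  -1.    ]
-> [ 0.036  -0.0075  0.068 ] turn 0.15Traceback (most recent call last):
  File "rack.py", line 15, in <module>
    print(np.round(P,4).tolist() if len(P)!=8 else '');fit(P)
                                                       ~~~^^^
  File "rack.py", line 8, in fit
    assert len(P)==8,len(P)
           ^^^^^^^^^
AssertionError: 5
```

move_arm:
  moves:
    - [[0.02, -0.004, 0], 0.2]
    - [[0.037, -0.007, 0], 0.2]
    - [[0.037, -0.007, 0.02], 0.2]
    - [[0.037, -0.007, 0.05], 0.2]
    - [[0.037, -0.007, 0.068], 0.2]

```text
t: 28.95
tool_pos: [0.584, 0.281, 0.3468]
eef_rot: [0.748, 0.663, -0.001, -0.0]
contact_force: [-0.7, 0.1, -1.9]
width: 0.107
```

move_arm:
  moves:
    - [[0, 0, 0], 0]
    - [[0, 0, 0], 0]
    - [[0, 0, 0], 0]
    - [[0, 0, 0], 0]
    - [[0, 0, 0], 0]

```text
t: 29.45
tool_pos: [0.5845, 0.2811, 0.3498]
eef_rot: [0.748, 0.663, 0.001, 0.0]
contact_force: [0.7, -0.2, -1.9]
width: 0.103
```

```bash
python3 go.py .582 .287 .29 -6.6; python3 - <<'E'
from h import *
cs=np.zeros((500,800,3),np.uint8);cs[:,:300]=crop(capture('top'),205,165,60,100,5);cs[:,300:]=crop(capture('scene'),320,100,100,100,5)
cv2.imwrite('pics/c13.png',cv2.convertScaleAbs(cs,alpha=2.0))
E
```

```text
t 29.45 pos [0.5845 0.2811 0.3498] yaw_y -6.89 F [ 0.7 -0.2 -1.9] M [ 0.01 -0.02  0.  ] w 8.8 tilt [ 2.3e-03  7.0e-04 -1.0e+00]
-> [ 0.0055 -0.0034  0.0598] turn -0.29
```

View pics/c13.png

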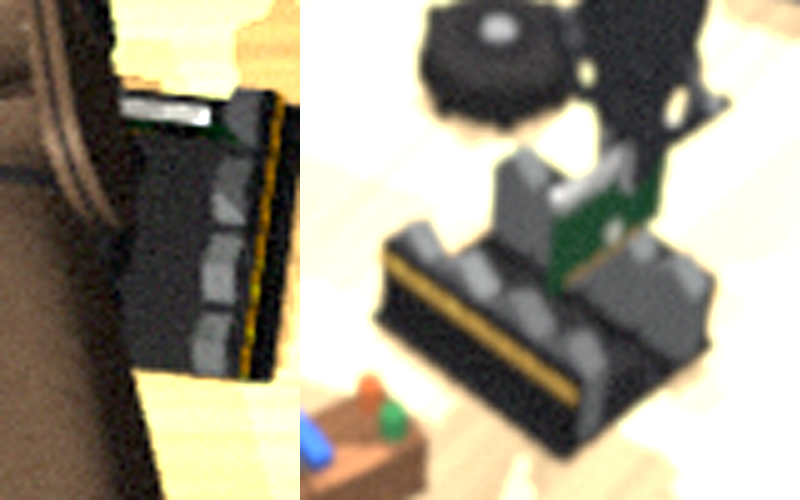

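The held board hangs above the rack, with its rail end at top (247,188). Kinematics say a 3–5 mm correction is needed; I'll apply it, then lower.

move_arm:
  moves:
    - [[0.0055, -0.003, 0], 0]
    - [[0.0055, -0.003, 0.01], 0]
    - [[0.0055, -0.003, 0.022], 0]
    - [[0.0055, -0.003, 0.034], 0]
    - [[0.0055, -0.003, 0.045], 0]

```text
t: 30.05
tool_pos: [0.5822, 0.287, 0.3024]
eef_rot: [0.748, 0.663, 0.001, 0.0]
contact_force: [1.7, 1.1, -1.2]
width: 0.105
```

```bash
python3 go.py .582 .287 .245 -6.6
```

```text
t 30.05 pos [0.5822 0.287  0.3024] yaw_y -6.88 F [ 1.7  1.1 -1.2] M [-0.02 -0.22  0.02] w 8.9 tilt [ 1.2e-03  4.0e-04 -1.0e+00]
-> [-0.     -0.0002  0.0574] turn -0.28
```

move_arm:
  moves:
    - [[0, 0, 0.01], 0]
    - [[0, 0, 0.02], 0]
    - [[0, 0, 0.03], 0]
    - [[0, 0, 0.04], 0]
    - [[0, 0, 0.048], 0]

```text
t: 30.55
tool_pos: [0.5821, 0.2868, 0.2545]
eef_rot: [0.748, 0.663, 0.0, 0.0]
contact_force: [2.3, -1.0, 0.5]
width: 0.106
```

```bash
python3 go.py .582 .287 .245 -6.6
```

```text
t 30.55 pos [0.5821 0.2868 0.2545] yaw_y -6.88 F [ 2.3 -1.   0.5] M [-0.12 -0.39  0.11] w 9.1 tilt [ 4.e-04 -2.e-04 -1.e+00]
-> [ 0.0002 -0.0001  0.0095] turn -0.28
```

move_arm:
  moves:
    - [[0, 0, 0.004], 0]
    - [[0, 0, 0.008], 0]
    - [[0, 0, 0.012], 0]
    - [[0, 0, 0.013], 0]
    - [[0, 0, 0.013], 0]

```text
t: 31.05
tool_pos: [0.5828, 0.2868, 0.2454]
eef_rot: [0.748, 0.663, 0.0, 0.001]
contact_force: [-0.9, -3.6, 9.1]
width: 0.101
```

```bash
python3 go.py .582 .287 .245 -6.6
```

```text
t 31.05 pos [0.5828 0.2868 0.2454] yaw_y -6.88 F [-0.9 -3.6  9.1] M [-0.48  0.28  0.05] w 8.6 tilt [ 1.5e-03 -6.0e-04 -1.0e+00]
-> [ 0.0001 -0.0008  0.0004] turn -0.28
```

Seated on the floor (9 N at z = .245, as predicted). I'll release and go back for the second board.

move_arm:
  moves:
    - [[0, 0, 0], 0]
    - [[0, 0, 0], 0]
    - [[0, 0, 0], 0]
    - [[0, 0, 0], 0]
    - [[0, 0, 0], 0]
  gripper: 0.026

```text
t: 31.55
tool_pos: [0.5817, 0.2869, 0.2419]
eef_rot: [0.748, 0.663, -0.0, -0.0]
contact_force: [-0.6, -0.3, -0.5]
width: 0.302
```

move_arm:
  moves:
    - [[0, 0, -0.01], 0]
    - [[0, 0, -0.04], 0]
    - [[0, 0, -0.09], 0]
    - [[0, 0, -0.14], 0]
    - [[0, 0, -0.18], 0]

```text
t: 32.05
tool_pos: [0.5818, 0.2869, 0.4268]
eef_rot: [0.748, 0.663, 0.002, 0.001]
contact_force: [0.5, -0.1, 0.3]
width: 0.301
```

move_arm:
  moves:
    - [[-0.04, 0.005, 0], 0]
    - [[-0.085, 0.01, 0], -2]
    - [[-0.13, 0.015, 0], -4]
    - [[-0.175, 0.02, 0], -6]
    - [[-0.22, 0.025, 0], -7]

```text
t: 32.55
tool_pos: [0.5799, 0.0639, 0.4234]
eef_rot: [0.706, 0.708, 0.0, 0.0]
contact_force: [0.9, -0.3, -0.2]
width: 0.309
```

```bash
python3 go.py .6635 -.126 .43 0; python3 rack.py; python3 - <<'E'
from h import *
cv2.imwrite('pics/top2.png',capture('top'));cv2.imwrite('pics/scene2.png',capture('scene'))
E
```

```text
t 32.55 pos [0.5799 0.0639 0.4234] yaw_y 0.19 F [ 0.9 -0.3 -0.2] M [ 0.03 -0.02 -0.  ] w 26.4 tilt [ 1.3e-03 -1.0e-04 -1.0e+00]
-> [-0.1902  0.083  -0.0065] turn 0.19

centre [0.5331 0.2827] yaw -6.33
[[0.0699, 0.0484], [0.068, -0.0482], [0.0246, 0.0492], [0.0247, -0.0496], [-0.0234, 0.0497], [-0.0242, -0.0495], [-0.07, 0.0495], [-0.0695, -0.0495]]
slot 0 [0.4854 0.288 ]
slot 1 [0.5331 0.2827]
slot 2 [0.5808 0.2774]
```

move_arm:
  moves:
    - [[-0.04, 0.015, 0], 0]
    - [[-0.085, 0.035, 0], 0]
    - [[-0.13, 0.055, 0], 0]
    - [[-0.17, 0.073, 0], 0]
    - [[-0.19, 0.083, 0], 0]

```text
t: 33.2
tool_pos: [0.6649, -0.1263, 0.4226]
eef_rot: [0.707, 0.707, 0.0, 0.0]
contact_force: [1.0, 0.0, 0.7]
width: 0.305
```

move_arm:
  moves:
    - [[0, 0, 0.03], 0]
    - [[0, 0, 0.07], 0]
    - [[0, 0, 0.105], 0]
    - [[0, 0, 0.12], 0]
    - [[0, 0, 0.12], 0]

```text
t: 33.7
tool_pos: [0.6633, -0.1231, 0.2994]
eef_rot: [0.706, 0.708, -0.001, -0.003]
contact_force: [-0.6, -0.2, 0.2]
width: 0.306
```

```bash
python3 go.py .663 -.126 .249 0
```

```text
t 33.7 pos [ 0.6633 -0.1231  0.2994] yaw_y 0.17 F [-0.6 -0.2  0.2] M [ 0.04  0.04 -0.02] w 26.1 tilt [-0.0054  0.0021 -1.    ]
-> [-0.003  -0.      0.0504] turn 0.17
```

move_arm:
  moves:
    - [[-0.002, 0, 0.01], 0]
    - [[-0.002, 0, 0.02], 0]
    - [[-0.002, 0, 0.03], 0]
    - [[-0.002, 0, 0.04], 0]
    - [[-0.002, 0, 0.051], 0]

```text
t: 34.2
tool_pos: [0.6638, -0.1264, 0.2509]
eef_rot: [0.706, 0.708, 0.0, 0.0]
contact_force: [-0.4, 0.0, 0.2]
width: 0.302
```

```bash
python3 go.py .663 -.126 .249 0
```

```text
t 34.2 pos [ 0.6638 -0.1264  0.2509] yaw_y 0.11 F [-0.4  0.   0.2] M [0.01 0.02 0.01] w 25.8 tilt [ 6.e-04 -2.e-04 -1.e+00]
-> [ 0.0004 -0.0008  0.0019] turn 0.11
```

move_arm:
  moves:
    - [[0, 0, 0], 0]
    - [[0, 0, 0], 0]
    - [[0, 0, 0], 0]
    - [[0, 0, 0], 0]
    - [[0, 0, 0], 0]
  gripper: 0.0
  force: 50

```text
t: 34.7
tool_pos: [0.6635, -0.1263, 0.2511]
eef_rot: [0.706, 0.708, -0.0, -0.001]
contact_force: [-1.9, 0.4, -2.3]
width: 0.105
```

```bash
python3 go.py .663 -.126 .249 0
```

```text
t 34.7 pos [ 0.6635 -0.1263  0.2511] yaw_y 0.11 F [-1.9  0.4 -2.3] M [-0.02  0.32 -0.  ] w 9.0 tilt [-1.3e-03  3.0e-04 -1.0e+00]
-> [ 0.0003 -0.0005  0.0021] turn 0.11
```

move_arm:
  moves:
    - [[0, 0, -0.015], 0]
    - [[0, 0, -0.04], 0]
    - [[0, 0, -0.08], 0]
    - [[0, 0, -0.125], 0]
    - [[0, 0, -0.17], 0]

```text
t: 35.2
tool_pos: [0.6636, -0.1262, 0.425]
eef_rot: [0.706, 0.708, 0.001, 0.001]
contact_force: [0.5, -0.8, -0.5]
width: 0.1
```

move_arm:
  moves:
    - [[0.04, -0.015, 0], 0]
    - [[0.085, -0.035, 0], 1]
    - [[0.13, -0.055, 0], 2]
    - [[0.165, -0.07, 0], 3]
    - [[0.18, -0.075, 0], 4]

```text
t: 35.7
tool_pos: [0.5869, 0.0565, 0.4238]
eef_rot: [0.73, 0.684, 0.002, 0.001]
contact_force: [-0.4, -0.1, -1.6]
width: 0.106
```

```bash
python3 rack.py; python3 go.py .4865 .2982 .42 -6.5
```

```text
centre [0.5332 0.2828] yaw -6.15
[[0.0703, 0.0486], [0.0679, -0.0482], [0.0246, 0.0492], [0.0243, -0.0498], [-0.0234, 0.0495], [-0.0239, -0.0494], [-0.0698, 0.0494], [-0.07, -0.0493]]
slot 0 [0.4855 0.2879]
slot 1 [0.5332 0.2828]
slot 2 [0.5809 0.2776]
t 35.75 pos [0.5868 0.0574 0.4239] yaw_y -3.74 F [ 0.   1.1 -1. ] M [ 0.11 -0.02 -0.01] w 9.1 tilt [ 0.0035  0.002  -1.    ]
-> [ 0.2338 -0.1158  0.004 ] turn 2.76
```

move_arm:
  moves:
    - [[0.04, -0.02, 0], 1]
    - [[0.085, -0.042, 0], 2]
    - [[0.13, -0.064, 0], 2.8]
    - [[0.175, -0.087, 0], 2.8]
    - [[0.21, -0.105, 0], 2.8]

```text
t: 36.25
tool_pos: [0.497, 0.2718, 0.4235]
eef_rot: [0.747, 0.665, 0.002, 0.001]
contact_force: [-0.2, 0.3, -2.4]
width: 0.101
```

move_arm:
  moves:
    - [[0.015, -0.008, 0], 0]
    - [[0.024, -0.011, 0.01], 0]
    - [[0.024, -0.011, 0.04], 0]
    - [[0.024, -0.011, 0.07], 0]
    - [[0.024, -0.011, 0.07], 0]

```text
t: 36.75
tool_pos: [0.4889, 0.294, 0.3463]
eef_rot: [0.747, 0.664, -0.004, -0.001]
contact_force: [-1.8, 0.1, -2.1]
width: 0.105
```

move_arm:
  moves:
    - [[0, 0, 0], 0]
    - [[0, 0, 0], 0]
    - [[0, 0, 0], 0]

```text
t: 37.05
tool_pos: [0.4906, 0.2952, 0.3537]
eef_rot: [0.747, 0.664, 0.002, 0.001]
contact_force: [-0.3, -0.4, -1.1]
width: 0.102
```

```bash
python3 go.py .4865 .2982 .30 -6.5; python3 - <<'E'
from rack import *
t=capture('top');print(np.round(rack(t),4).tolist())
E
```

```text
t 37.05 pos [0.4906 0.2952 0.3537] yaw_y -6.72 F [-0.3 -0.4 -1.1] M [ 0.01 -0.    0.01] w 8.7 tilt [ 0.0038  0.0014 -1.    ]
-> [ 0.0024 -0.0046  0.0537] turn -0.22
[[0.6077, 0.3231], [0.5922, 0.2283], [0.4975, 0.2958], [0.4486, 0.2428]]
```

move_arm:
  moves:
    - [[0.0025, -0.0045, 0], 0]
    - [[0.0025, -0.0045, 0.012], 0]
    - [[0.0025, -0.0045, 0.025], 0]
    - [[0.0025, -0.0045, 0.038], 0]
    - [[0.0025, -0.0045, 0.05], 0]

```text
t: 37.6
tool_pos: [0.486, 0.2984, 0.3008]
eef_rot: [0.747, 0.665, 0.001, 0.001]
contact_force: [1.9, 0.2, 0.4]
width: 0.106
```

```bash
python3 go.py .4865 .2982 .247 -6.5
```

```text
t 37.6 pos [0.486  0.2984 0.3008] yaw_y -6.66 F [1.9 0.2 0.4] M [-0.08 -0.24  0.06] w 9.1 tilt [ 2.6e-03  4.0e-04 -1.0e+00]
-> [-0.0002  0.0003  0.0538] turn -0.16
```

move_arm:
  moves:
    - [[0, 0, 0.01], 0]
    - [[0, 0, 0.02], 0]
    - [[0, 0, 0.03], 0]
    - [[0, 0, 0.038], 0]
    - [[0, 0, 0.044], 0]

```text
t: 38.1
tool_pos: [0.4861, 0.2982, 0.2571]
eef_rot: [0.747, 0.665, 0.001, 0.001]
contact_force: [4.7, -1.5, 1.8]
width: 0.103
```

```bash
python3 go.py .4865 .2982 .247 -6.5
```

```text
t 38.1 pos [0.4861 0.2982 0.2571] yaw_y -6.69 F [ 4.7 -1.5  1.8] M [-0.13 -0.83  0.08] w 8.8 tilt [ 2.e-03  2.e-04 -1.e+00]
-> [0.     0.0003 0.0101] turn -0.19
```

move_arm:
  moves:
    - [[0, 0.001, 0.004], 0]
    - [[0, 0.001, 0.008], 0]
    - [[0, 0.001, 0.011], 0]
    - [[0, 0.001, 0.0135], 0]
    - [[0, 0.001, 0.0135], 0]

```text
t: 38.6
tool_pos: [0.4874, 0.2982, 0.2471]
eef_rot: [0.747, 0.665, -0.0, 0.001]
contact_force: [-1.7, -4.4, 14.0]
width: 0.105
```

```bash
python3 go.py .4865 .2982 .247 -6.5
```

```text
t 38.6 pos [0.4874 0.2982 0.2471] yaw_y -6.66 F [-1.7 -4.4 14. ] M [-0.75  0.37  0.04] w 8.9 tilt [ 4.0e-04 -1.1e-03 -1.0e+00]
-> [-0.0001 -0.0009  0.0001] turn -0.16
```

Seated at .247 with a 14 N reaction, as predicted. I'll release, retreat, and take a final look.

move_arm:
  moves:
    - [[0, 0, 0], 0]
    - [[0, 0, 0], 0]
    - [[0, 0, 0], 0]
    - [[0, 0, 0], 0]
    - [[0, 0, 0], 0]
  gripper: 0.026

```text
t: 39.1
tool_pos: [0.4862, 0.2982, 0.2432]
eef_rot: [0.747, 0.665, -0.001, -0.0]
contact_force: [-0.3, 0.3, -0.0]
width: 0.306
```

move_arm:
  moves:
    - [[0, 0, -0.01], 0]
    - [[0, 0, -0.04], 0]
    - [[0, 0, -0.09], 0]
    - [[0, 0, -0.14], 0]
    - [[0, 0, -0.18], 0]

```text
t: 39.6
tool_pos: [0.4864, 0.2982, 0.4281]
eef_rot: [0.747, 0.665, 0.002, 0.001]
contact_force: [0.9, 0.2, -0.1]
width: 0.305
```

move_arm:
  moves:
    - [[-0.04, 0, 0], 0]
    - [[-0.085, 0, 0], 0]
    - [[-0.13, 0, 0], 0]
    - [[-0.175, 0, 0], 0]
    - [[-0.22, 0, 0], 0]

```text
t: 40.1
tool_pos: [0.4602, 0.0782, 0.4248]
eef_rot: [0.747, 0.665, 0.001, 0.0]
contact_force: [0.6, -0.5, -0.1]
width: 0.304
```

move_arm:
  moves:
    - [[-0.04, 0, 0], 0]
    - [[-0.06, 0, 0], 0]
    - [[-0.06, 0, 0], 0]
    - [[-0.06, 0, 0], 0]
    - [[-0.06, 0, 0], 0]

```text
t: 40.6
tool_pos: [0.454, 0.0208, 0.4241]
eef_rot: [0.747, 0.665, 0.0, -0.0]
contact_force: [0.3, 0.9, -0.2]
width: 0.307
```

```bash
python3 go.py; python3 - <<'E'
from seg import *
from rack import rack,fit
t=capture('top');s=capture('scene');cv2.imwrite('pics/top3.png',t);cv2.imwrite('pics/scene3.png',s)
print(len(rack(t)))
c=np.zeros((560,800,3),np.uint8);c[:400,:400]=crop(t,200,165,80,80,5);c[:,400:]=crop(s,325,120,80,112,5);c[400:,:400]=crop(s,205,265,100,40,4)[:160,:400]
print(comps(mask('scene',s,'blue'),(300,165,340,200))[0])
cv2.imwrite('pics/c14.png',cv2.convertScaleAbs(c,alpha=2.0))
E
```

```text
t 40.6 pos [0.454  0.0208 0.4241] yaw_y -6.63 F [ 0.3  0.9 -0.2] M [-0.   -0.02  0.  ] w 26.2 tilt [ 3.e-04  4.e-04 -1.e+00]
6
[((316.31219482421875, 184.06907653808594), (22.075834274291992, 5.872023582458496), 48.01278305053711)]
```

View pics/c14.png

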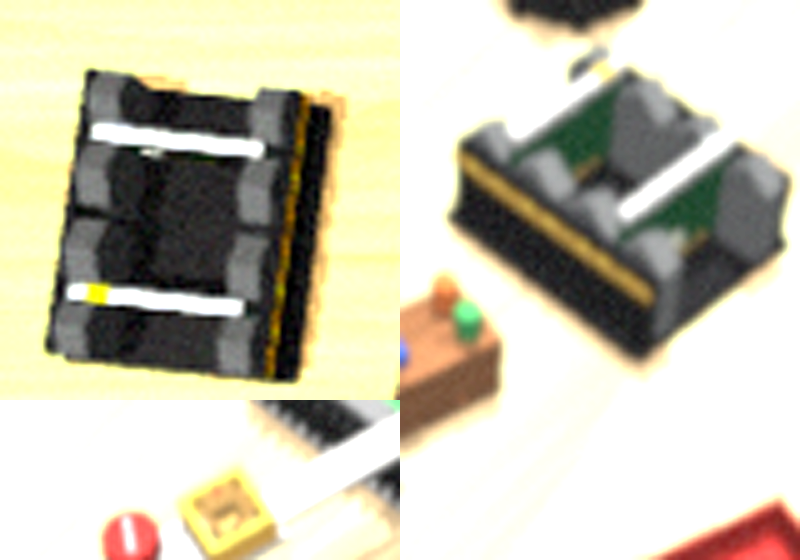

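Both boards stand parallel in slots 0 and 2, with rails at top (231,224) and (235,193). The key is in the block, and the bar, lock and knob are still open.

```bash
python3 -c "
from station import *
close_job()"
```

```text
the job is handed in; nothing more can be done
```

I handed the job in after about 41 s of robot time, with every step done in the order asked; the hand-in gives no verdict.

- **Lock:** I turned it anticlockwise with the blue key until it reached its open stop (turning moment −0.29 N m). The key is back upright in its hole; in the last picture its blob sat within a pixel of where it started.
- **Plunger:** I lifted the knob about 15 mm and twisted it about 69° anticlockwise. It settled 10 mm up with the spring load gone, so it is parked.
- **Bar:** I swung it aside to 1.29 rad, past the 1.05 rad it needs to clear the boards. The last picture shows the bar still aside and the knob's white line still turned; I measured the angle only once, right after the swing.
- **Boards:** Only two were in the box, the yellow-marked one and another whose mark I did not identify; the slot at x = −16 mm was empty. Both were lowered to the floor of rack slots 0 and 2. They bottomed at the predicted height with 14 N and 9 N of contact, and the last picture shows both standing straight.

**Less certain:** one rack reading had the yaw about 2° off because of how I fitted it; I corrected that before placing the first board. The rack had not moved up to the last placement. I did not re-measure the wheel, can and tray, but no move went near them.

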